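# Shut and latch the camera showcase

## Task

Slide the showcase's glass door shut against its rubber seal, hook the latch's wire loop down behind the steel keeper on the door, then press the red lever down flat past centre, so that the door stays drawn tight into the seal by itself. Feel your way: push the door gently, never force the lever once it has met its stop (15 N is plenty), and leave the extension tube, the angle finder and the blue filter where they lie.

Things in the scene. Friction and masses are not known exactly. Their poses are not given: they have to be found in the camera images.
- cabinet: Low cherry showcase, fixed, 240 (x) by 460 (y) by 115 mm high. Origin: centre of underside; z up, x across its depth (front faces -x), y along its length. Top: wooden deck from y=+60 to +230 mm, at z=115 mm, with the draw latch; from y=+60 to -230 mm the opening with the sliding glass door, which shuts towards +y. All other points have these axes. Two display cameras inside.
- door (a joint): Opening of the sliding glass door, m: 0 = its leading edge just touches the 10 mm rubber seal on the deck's edge; positive = open (door moved towards cabinet -y); negative = pressed into the seal, which springs back at about 8 N per mm (9 mm at most). Door 204 by 170 by 12 mm, 0.7 kg, top at z=115 mm of the cabinet, sliding friction about 2 N.
- door_pull (a point): Top centre of the brass finger pull on the door's rear (-y) frame: an upright bar 70 (x) by 10 (y) by 24 mm high, standing on the door and moving with it. The door can be pushed shut against the bar's -y face.
- keeper (a point): Seat of the steel keeper on the door's leading frame: centre of the wall face that looks to -y, to which the loop's bar is drawn; 24 mm above the door's top. Keeper 22 mm wide (x): wall 5 mm thick, top 35 mm above the door; at its top a lip overhanging 4.5 mm to -y, underside 30 mm above the door. Door moves it. Middles of keeper, loop and lever share one cabinet x.
- keeper_ledge (a point): Middle of the top of the keeper's ledge, a steel step 20 mm long (y) and 22 mm wide on the -y side of the keeper's wall, 17 mm above the door. The loop's bar must come down behind (-y of) the lip, on to or just above this ledge, and is then drawn in +y under the lip to the wall.
- latch_pivot (a point): Where the lever's pivot should be: 24 mm above the deck, 48 mm (+y) from the keeper seat when the door just touches the seal. The latch was packed and screwed on by hand: the TRUE pivot lies up to 5 mm higher or lower than this point and up to 2.5 mm from it along y (x is true), unmeasured.
- lever (a joint): Lever angle, rad, about the pivot (axis along cabinet x). 0 = flat, pointing +y, on a firm stop (yields about 1 mm per 20 N); pi/2 = upright; to 2.3 = leaning over the keeper (-y). Stiff, stays where left (0.06 N m; some 4 N at the loop drags it round). Pressing it down with the loop hooked takes 4 to 9 N, until the stop. Dead centre is near 0.12 rad.
- latch_deck (a point): Point on the deck under latch_pivot (shape notes of the lever). Red handle plate 24 mm wide (x), from 8 to 56 mm from the pivot, 5 mm thick; its outer face lies 5 mm above the pivot when flat. The loop's two pins sit on the lever 14 mm from the pivot, 0.12 rad below the handle's line.
- loop (a joint): Loop angle, rad, relative to the lever: loop minus lever = its slope above level, pointing from its pins to -y (to the keeper). Flat loop of 6 mm round steel wire, 44 mm wide over all (x): two side wires (centre lines 38 mm apart) and an end bar, 60 mm from pins to bar centre. Stays where left (0.02 N m). Best held across its side wires.
- extension_tube: Silver macro extension tube standing on end on the counter, 58 mm across, 34 mm high, loose. Origin: centre of its underside.
- angle_finder: Black right-angle finder on the counter: block 34 by 30 by 30 mm with a stub to its x and an eyepiece on top, 49 mm high, loose. Origin: under the block's centre.
- blue_filter: Blue glass filter in a steel ring lying on the deck beside the latch (about 95 mm to its +x), 52 mm across, 7 mm high, loose. Origin: centre of its underside.

How it is judged:
On the way:
1. the glass door is slid shut: within 4 mm of touching the seal (value of joint door below 0.004 m), for 0.1 s.
At the end, for the whole second after the job is handed in: The red lever lies flat (within 0.035 rad, 2 degrees, of its stop) and at rest, and the loop holds the door drawn at least 1.5 mm into its seal, with the robot clear (value of joint lever below 0.035 rad and value of joint door below -0.0015 m and velocity of joint lever below 0.05 rad/s); the robot touches nothing.
It fails at once if the lever is pressed with more than 25 N (contact force between any of the fingers, the arm and lever_c0 above 25 N).
It fails at once if the door is pushed more than 4 mm into its seal (over 30 N) while the lever still stands upright or leans over the keeper (value of joint door below -0.004 m and value of joint lever above 1.5 rad).
It fails at once if the extension tube, the angle finder or the blue filter is moved by more than 10 mm (distance of any of extension_tube, angle_finder, blue_filter from where it was at the start of the episode above 0.01 m).
It also fails if it takes over 64 s, if anything falls off the work surface, if the arm or the gripper's body presses on something with over 40 N, if the wrist force passes 120 N, or if a joint passes its speed limit or range.

## Robot

A 6-joint arm with a two-finger parallel gripper is mounted at the origin on the work surface. World frame = base frame: x ahead of the robot, y to its left, z up, the work surface at z = 0. Lengths are in m, angles in rad, forces in N, time in s.
With the tool pointing down it reaches from about 0.35 to 0.775 m from the base axis. Payload 7.3 kg.
Tool frame: the origin (TCP) lies midway between the tips of the shut fingers; the grasp point (between the pads) lies 19 mm behind it; z points along the fingers, y is the direction in which the jaws open and shut (so a half turn about z gives the same grasp; the last joint's range is limited). The gripper opens to 92 mm and grips with 3 to 60 N. Pads are 19 mm wide; open, the fingers measure 130 mm over their backs; the gripper's body (75 mm by 190 mm) begins 47 mm behind the grasp point.
Start: joints at [-1.284, 0.342, 1.524, -0, 1.275, -0.146], TCP at [0.22, -0.477, 0.199] pointing down, gripper open.
Joint ranges: [-2.53, 2.53], [-0.77, 2.02], [0.04, 2.7], [-1, 4.14], [0.28, 2.66], [-3.11, 3.11]. Speed limits (rad/s): [2.57, 2.57, 3.14, 3.14, 3.14, 3.14].

## Interface

Orientations are given as [roll, pitch, yaw] about the fixed x, y, z axes, in that order (R = Rz(yaw) Ry(pitch) Rx(roll)).
In Python, from cell import robot, imaging gives the robot as it stands. The module is installed in compiled form; this text tells all that it offers.
- The arm moves only by the tool send_rows, never from a script. Its argument "plan" is a list of rows, each a list of 3 entries, a list of its own where there are three numbers: the shift along the world's x, y, z in m, then the turn, a rotation vector about the world's x, y, z in rad, then the closure in counts, from 0 (fully open) to 255 (shut). A call has 1 to 20 rows; each row shifts and turns the commanded pose from where the row before left it; what a row does not reach is not made up. A row lasts 1/10 s, in which the tool goes at most 50 mm and 8.59 degrees, less where a joint would pass 70% of its speed; a pose out of reach is approached as far as the arm can. A call is refused whole if a number of a shift passes 0.05 or a number of a turn 0.15, either way. A call with a gripper value outside its range is refused whole. The fingers move at their own pace and stop on an object; "newtons" is the grip in N (left out, the last holds). Time passes only in rows, so rows that do not move let the fingers close. It gives the time, the measured TCP pose, the force and the opening at its end, in the units of the state.
- robot.observe(): the state, without advancing time (a new reading comes with each control period).
- imaging.read_camera(name): name is "side" or "top"; returns a dict with "pixels" (400x640x3 uint8, red, green, blue), "fx", "fy", "cx", "cy" (pixels), "world_from_camera" (4x4, takes a point from camera to world coordinates). Camera axes: x right, y down, z forward; pixel columns grow to the right and rows downward; lengths in m; the calibration is good to about 2 mm. A picture is of the moment at which its call begins. There is no depth.
- robot.hand_in(): hands the job in, once; it reports no verdict.
The state is a dict: "time": time; "qpos": joint angles; "qvel": joint speeds; "joint_efforts": joint torques, N m; "tool_pos": TCP position; "tool_rot": TCP orientation; "contact_force": force on the tool from outside, world axes, zero at the start; "torque": the same for the moment, N m; "opening": finger opening in m.
Only numpy, scipy, OpenCV 4.12 (cv2) and the standard library are available. Lean on these libraries where they do the work, as an engineer would, in place of code of your own. Each camera call takes 0.05 s, during which the arm holds its last target.

## Working session

There is one attempt and no reset: what is moved stays moved. The work goes in short steps, Python scripts to look and compute and a tool call to move; the robot and the scene stay as the last step left them, time stands still between calls to the robot, and variables do not carry over. Pictures are saved under pics/ and viewed, and the job is handed in when it is done.

Besides the shell and the picture viewer there is one more tool, called after "Call:" as name([rows], argument=value, ...), one row to a line, values as JSON. send_rows: Moves the arm, as the interface text tells. Its arguments: {"type":"object","properties":{"plan":{"type":"array"},"newtons":{"type":"number"}},"required":["plan"]}

```bash
mkdir -p pics; python3 - <<'E'
from cell import robot, imaging
import cv2,numpy as np
print(robot.observe())
for n in ["side","top"]:
    d=imaging.read_camera(n); cv2.imwrite(f"pics/{n}0.png",d["pixels"][:,:,::-1])
    print(n,d["fx"],d["fy"],d["cx"],d["cy"]);print(np.round(d["world_from_camera"],4).tolist())
E
```

```text
{'time': 0.0, 'qpos': array([-1.28399701e+00,  3.42694691e-01,  1.52504526e+00,  6.69887804e-06,
        1.27542264e+00, -1.46022036e-01]), 'qvel': array([ 1.44367509e-03,  1.28906024e-03,  2.54522611e-03, -7.69514968e-06,
       -2.08207589e-04,  6.77869661e-04]), 'joint_efforts': array([ 1.08306347e-03, -4.31236660e+01, -2.44221604e+01,  7.19236792e-02,
        5.59701410e-02, -1.09149125e-04]), 'tool_pos': array([ 0.22007948, -0.47612471,  0.19784971]), 'tool_rot': array([-3.14004036e+00, -2.34769034e-04,  4.32819220e-01]), 'contact_force': array([-0.08822255,  0.41592376, -0.68399786]), 'torque': array([ 0.03887043, -0.02430769,  0.00819229]), 'opening': 0.09182862348317077}
side 494.8414824994406 494.8414824994406 319.6246556941003 199.89273505920573
[[-0.8028, -0.4537, 0.3868, 0.1789], [-0.5961, 0.6192, -0.5111, 0.4682], [-0.0076, -0.6409, -0.7676, 0.7811], [0.0, 0.0, 0.0, 1.0]]
top 397.51068909576713 397.51068909576713 318.51552166123514 205.68182301156503
[[-0.0168, -0.9882, 0.1524, 0.4505], [-0.9998, 0.0177, 0.0045, 0.0219], [-0.0071, -0.1523, -0.9883, 0.7426], [0.0, 0.0, 0.0, 1.0]]
```

View pics/side0.png

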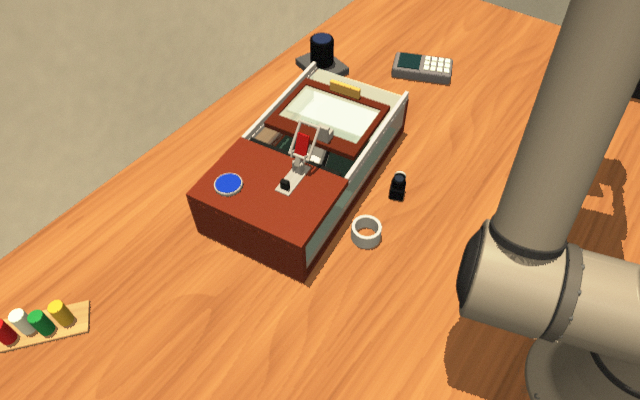

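View pics/top0.png

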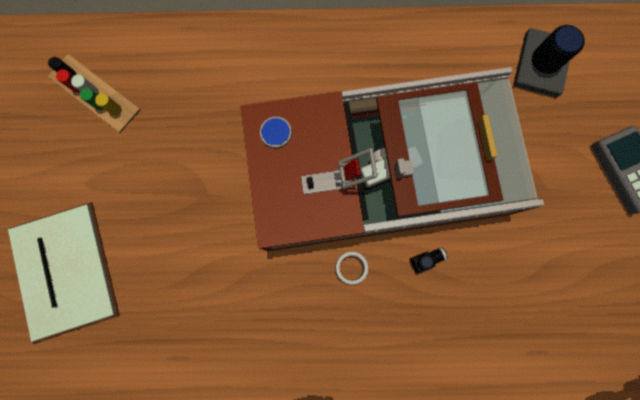

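```bash
cat > h.py <<'E'
import numpy as np,cv2
from cell import robot, imaging
def proj(d,P):
    T=np.linalg.inv(d["world_from_camera"]);P=np.atleast_2d(P);c=P@T[:3,:3].T+T[:3,3]
    return np.c_[d["fx"]*c[:,0]/c[:,2]+d["cx"],d["fy"]*c[:,1]/c[:,2]+d["cy"]]
def ray(d,u,v):
    T=d["world_from_camera"];r=T[:3,:3]@np.array([(u-d["cx"])/d["fx"],(v-d["cy"])/d["fy"],1]);return T[:3,3],r/np.linalg.norm(r)
def onz(d,u,v,z):
    o,r=ray(d,u,v);return o+r*(z-o[2])/r[2]
def tri(d1,p1,d2,p2):
    A=[];b=[]
    for d,p in((d1,p1),(d2,p2)):
        o,r=ray(d,*p);M=np.eye(3)-np.outer(r,r);A.append(M);b.append(M@o)
    X=np.linalg.lstsq(np.vstack(A),np.hstack(b),rcond=None)[0]
    return X,[np.linalg.norm(A[i]@X-b[i]) for i in(0,1)]
def cam(n,name=None,crop=None,s=4):
    d=imaging.read_camera(n)
    if name:
        im=d["pixels"][:,:,::-1]
        if crop: x,y,w,h=crop; im=cv2.resize(im[y:y+h,x:x+w],None,fx=s,fy=s,interpolation=cv2.INTER_CUBIC)
        cv2.imwrite(f"pics/{name}.png",im)
    return d
E
python3 - <<'E'
from h import *
d=cam("top","t1",(235,60,310,200),2.5); s=cam("side","s1",(180,50,240,200),3)
hsv=cv2.cvtColor(d["pixels"],cv2.COLOR_RGB2HSV)
m=cv2.inRange(hsv,(0,120,40),(8,255,200))|cv2.inRange(hsv,(172,120,40),(180,255,200))
n,l,st,c=cv2.connectedComponentsWithStats(m)
for i in range(1,n):
    if st[i,4]>300:
        print(st[i]); cn=max(cv2.findContours((l==i).astype(np.uint8),0,2)[0],key=cv2.contourArea)
        print(cv2.boxPoints(cv2.minAreaRect(cn)).tolist(), cv2.approxPolyDP(cn,5,True)[:,0].tolist())
E
```

```text
[ 376   82  127  135 3356]
[[372.4324035644531, 97.1810531616211], [476.1590881347656, 75.17839813232422], [502.4798278808594, 199.26187133789062], [398.7531433105469, 221.2645263671875]] [[476, 82], [377, 97], [399, 216], [424, 212], [424, 206], [427, 212], [502, 198], [494, 162], [480, 151]]
[  241    92   123   158 10291]
[[237.8194580078125, 106.09959411621094], [343.9371337890625, 90.57017517089844], [364.9598388671875, 234.2253875732422], [258.8421630859375, 249.7548065185547]] [[339, 92], [241, 107], [247, 108], [244, 132], [258, 244], [264, 249], [363, 232], [357, 222], [361, 208], [354, 209], [360, 205], [357, 185], [305, 197], [301, 173], [334, 170], [351, 154]]
```

```bash
ls pics
```

```text
s1.png
side0.png
t1.png
top0.png
```

View pics/t1.png

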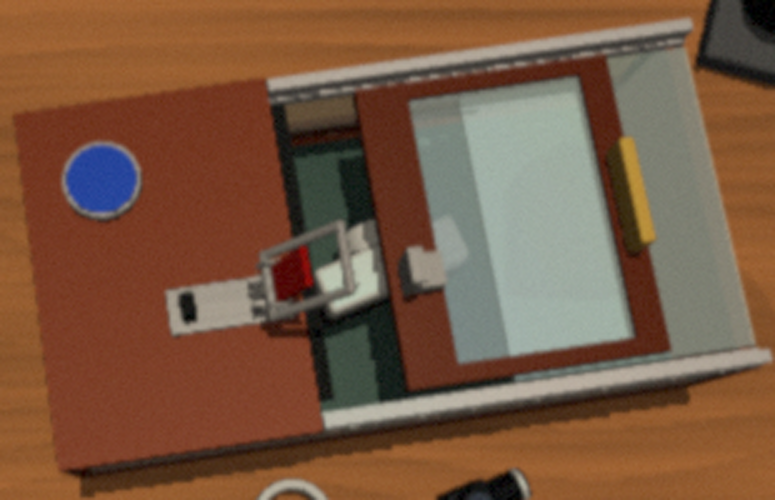

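View pics/s1.png

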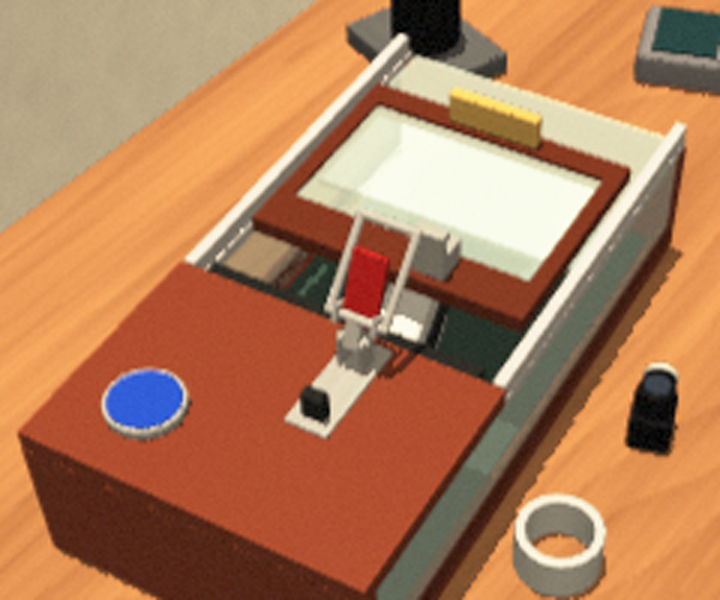

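```bash
python3 - <<'E'
from h import *
t=cam("top"); s=cam("side")
T=[(240.6,106),(259,247.2),(341.8,92),(364.2,232)]
S=[(187.3,194.7),(305,247.3),(243.3,138.3),(347.7,180)]
for a,b in zip(T,S):
    print(np.round(onz(t,*a,.115),4),np.round(onz(s,*b,.115),4),tri(t,a,s,b))
# keeper, pull, pad etc via t1 & s1 crops
f=lambda u,v:(235+u/2.5,60+v/2.5)
g=lambda u,v:(180+u/3,50+v/3)
# pull top corners: top view (621,140),(634,137)?,(653,240),(640,243)
for n,a,b in [("pullA",(628,139),(452,92)),("pullB",(648,240),(540,122)),
  ("loop far corner +x",(343,224),(361,214)),("loop far -x",(351,290),(417,232)),
  ("keeper lip +x top",(435,247),(417,232))]:
    print(n,tri(t,f(*a),s,g(*b)))
E
```

```text
[0.7174 0.1515 0.115 ] [0.7111 0.1538 0.115 ] (array([0.71782895, 0.1516205 , 0.10945579]), [np.float64(0.0019956109298567047), np.float64(0.0019956109298571666)])
[0.4829 0.1195 0.115 ] [0.474  0.1192 0.115 ] (array([0.47975567, 0.11825285, 0.10993291]), [np.float64(0.0038734872762790466), np.float64(0.0038734872762787326)])
[ 0.7387 -0.0174  0.115 ] [ 0.7291 -0.0132  0.115 ] (array([ 0.7400327 , -0.01928234,  0.10575249]), [np.float64(0.0029666360927332754), np.float64(0.002966636092733842)])
[ 0.5039 -0.0468  0.115 ] [ 0.5016 -0.0432  0.115 ] (array([ 0.50433005, -0.04742335,  0.10942139]), [np.float64(7.81072725649806e-05), np.float64(7.810727256540784e-05)])
pullA (array([ 0.68753994, -0.24841283,  0.12866743]), [np.float64(0.0001153910210529054), np.float64(0.00011539102105314659)])
pullB (array([ 0.61899482, -0.25649654,  0.12835315]), [np.float64(0.0012865426671167014), np.float64(0.0012865426671167192)])
loop far corner +x (array([ 0.6163683 , -0.0545743 ,  0.18747507]), [np.float64(0.00024129114474822854), np.float64(0.00024129114474789353)])
loop far -x (array([ 0.57615018, -0.05695864,  0.19257103]), [np.float64(0.00024232479838210495), np.float64(0.00024232479838206424)])
keeper lip +x top (array([ 0.62161756, -0.12091893,  0.12197763]), [np.float64(0.0020778719791721633), np.float64(0.0020778719791723762)])
```

```bash
python3 - <<'E'
from h import *
import pickle
D={}
for n in("top","side"):
    L=[imaging.read_camera(n) for _ in range(5)]
    d=L[0]; d["pixels"]=np.mean([x["pixels"].astype(float) for x in L],0).round().astype(np.uint8); D[n]=d
pickle.dump(D,open("start.pkl","wb"))
def crop(n,x,y,w,h,s,name):
    im=D[n]["pixels"][y:y+h,x:x+w,::-1]; im=cv2.resize(im,None,fx=s,fy=s,interpolation=cv2.INTER_CUBIC); cv2.imwrite(f"pics/{name}.png",im)
crop("top",295,130,130,75,6,"t2"); crop("side",265,110,100,90,6,"s2"); crop("side",180,120,180,160,4,"s3")
print(robot.observe()["time"])
E
```

```text
0.8
```

View pics/t2.png

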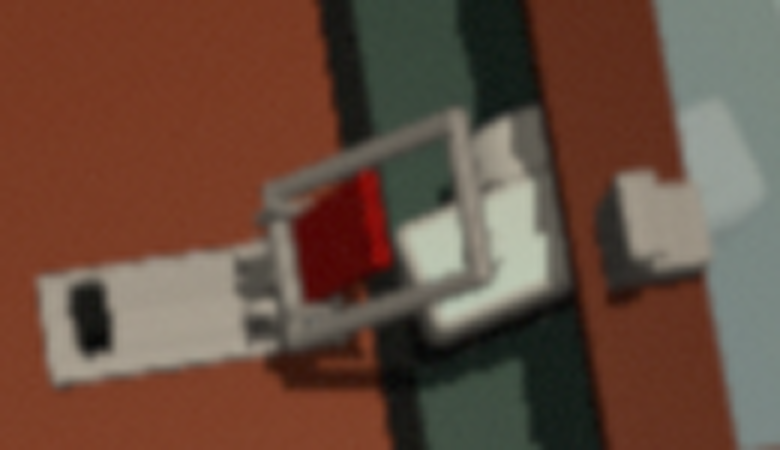

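View pics/s2.png

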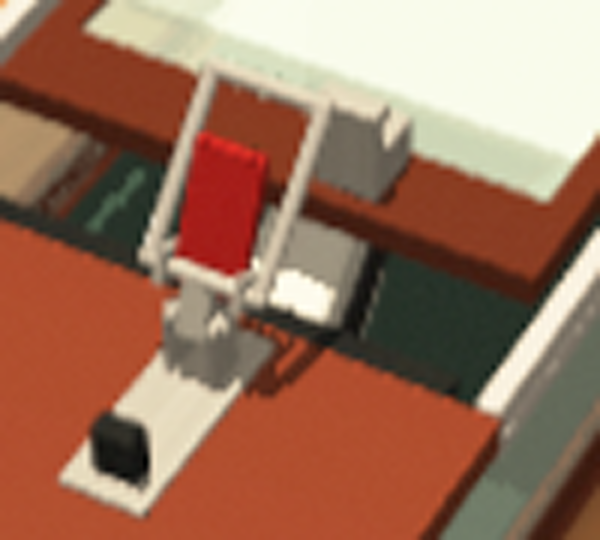

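View pics/s3.png

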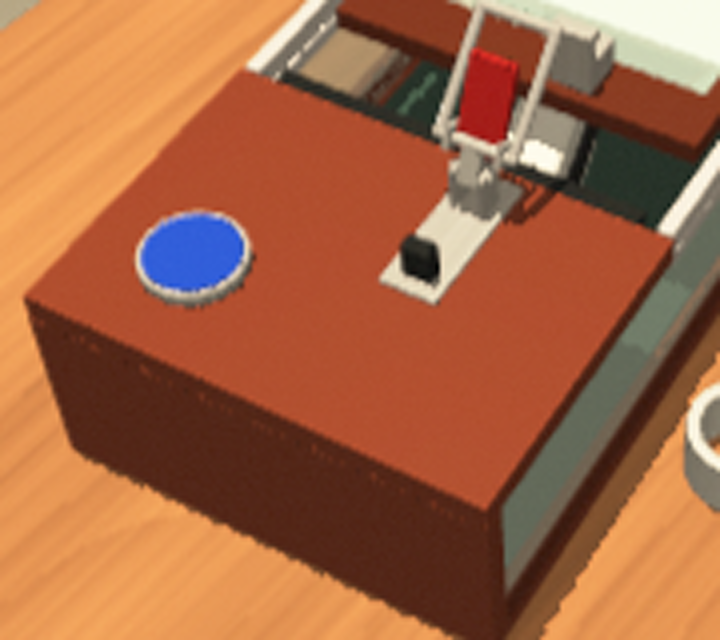

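```bash
cat > cab.py <<'E'
from h import *
import pickle
from scipy.optimize import least_squares
D=pickle.load(open("start.pkl","rb"));t=D["top"];s=D["side"]
f=lambda p,x,y,k:np.array([x+(p[0]+.5)/k-.5,y+(p[1]+.5)/k-.5])
S3=lambda u,v:f((u,v),180,120,4)
S2=lambda u,v:f((u,v),265,110,6)
T2=lambda u,v:f((u,v),295,130,6)
T1=lambda u,v:f((u,v),235,60,2.5)
M=np.array([[.12,.23,.115],[-.12,.23,.115],[.12,.06,.115],[-.12,.06,.115],[.12,.23,0],[-.12,.23,0]])
PS=np.array([S3(27,300),S3(490,510),S3(245,72),S3(672,240),S3(75,447),S3(500,632)])
PT=np.array([T1(14,115),T1(60,468),T1(267,80),T1(323,430)])
def W(q,P):
    c,sn=np.cos(q[2]),np.sin(q[2]);P=np.atleast_2d(P);return np.c_[q[0]+c*P[:,0]-sn*P[:,1],q[1]+sn*P[:,0]+c*P[:,1],P[:,2]]
E
python3 - <<'E'
from cab import *
for d,P,n in((t,PT,4),(s,PS,6)):
    r=least_squares(lambda q:(proj(d,W(q,M[:n]))-P).ravel(),[.6,-.07,.13]);print(r.x,np.round(r.fun.reshape(-1,2),2).tolist())
    r=least_squares(lambda q:(proj(d,W(q,M[:n])+[0,0,q[3]])-P).ravel(),[.6,-.07,.13,0]);print(r.x,np.round(r.fun.reshape(-1,2),2).tolist())
r=least_squares(lambda q:np.r_[(proj(t,W(q,M[:4]))-PT).ravel(),(proj(s,W(q,M))-PS).ravel()],[.6,-.07,.13]);print(r.x,np.round(r.fun.reshape(-1,2),2).tolist())
E
```

```text
[ 0.63005043 -0.09161843  0.12879009] [[0.1, -0.9], [-0.73, 1.18], [-0.17, -1.19], [0.79, 0.66]]
[ 0.63171524 -0.09128301  0.128788   -0.0071736 ] [[0.77, -0.11], [-0.22, 0.34], [-0.6, -0.26], [0.06, 0.01]]
[ 0.62982454 -0.09123191  0.14167109] [[-0.9, -1.32], [0.54, -1.09], [-1.16, -2.07], [1.37, -1.7], [-0.22, 0.2], [0.2, 4.66]]
[ 0.63988996 -0.09996157  0.14482596 -0.01684178] [[0.95, -0.43], [-0.18, -1.78], [-0.85, -0.14], [-0.6, -0.85], [1.2, 0.2], [-0.5, 3.2]]
[ 0.62993408 -0.09156847  0.1355995 ] [[-0.31, 0.13], [-0.12, 2.16], [-0.64, -0.83], [1.31, 0.91], [-1.16, -2.02], [-0.35, -1.27], [-1.03, -2.47], [1.07, -1.65], [-0.48, -0.48], [-0.6, 4.49]]
```

```bash
sed -i 's/,S3(500,632)\]/]/' cab.py; python3 - <<'E'
from cab import *
r=least_squares(lambda q:(proj(s,W(q,M[:5]))-PS).ravel(),[.6,-.07,.13]);print(r.x,np.round(r.fun.reshape(-1,2),2).tolist())
r=least_squares(lambda q:np.r_[(proj(t,W(q,M[:4]))-PT).ravel(),(proj(s,W(q,M[:5]))-PS).ravel()],[.6,-.07,.13]);print(r.x,np.round(r.fun.reshape(-1,2),2).tolist())
q=r.x
# free pose refine per camera (6dof, regularised) 
def cor(d,P,n):
    def fn(p):
        R=cv2.Rodrigues(p[3:])[0];c=W(q,[0,.1,.1])[0]
        return np.r_[(proj(d,(W(q,M[:n])-c)@R.T+c+p[:3])-P).ravel(),p[:3]/.004,p[3:]/.01]
    r=least_squares(fn,np.zeros(6));print(np.round(r.x,4),np.round(r.fun[:2*n].reshape(-1,2),2).tolist())
cor(t,PT,4);cor(s,PS,5)
def C(X):
    R=np.array([[np.cos(q[2]),-np.sin(q[2])],[np.sin(q[2]),np.cos(q[2])]]);return np.r_[(X[:2]-q[:2])@R,X[2]]
pts=[("loop bar +x",T2(458,112),S2(210,72)),("loop bar -x",T2(485,268),S2(325,102)),
("hinge +x",T2(268,200),S2(150,255)),("hinge -x",T2(290,345),S2(255,298)),
("lev tip +x",T2(370,170),S2(203,138)),("lev tip -x",T2(386,262),S2(265,155)),
("keep lip",T2(705,186),S2(333,95)),
("base A",T2(40,277),S2(62,480)),("base B",T2(55,385),S2(145,515))]
for n,a,b in pts:
    X,e=tri(t,a,s,b);print(n,np.round(X,4),np.round(C(X),4),np.round(e[0],4), np.round(C(onz(t,*a,.115)),4))
E
```

```text
[ 0.62684118 -0.08941646  0.13375896] [[-0.95, -0.66], [0.04, 0.54], [-0.59, -1.32], [1.69, -0.14], [-0.25, 0.83]]
[ 0.6289278  -0.09086488  0.13207425] [[-0.55, 0.21], [-0.9, 2.34], [-0.82, -0.41], [0.6, 1.47], [-1.27, -1.84], [-0.69, -0.69], [-0.86, -2.23], [1.09, -1.07], [-0.57, -0.31]]
[ 0.0022 -0.0005 -0.0036 -0.0003  0.0021 -0.0026] [[0.41, -0.36], [-0.46, 0.81], [-0.47, -0.64], [0.46, 0.31]]
[ 0.0003 -0.0008 -0.0042 -0.0002  0.0019  0.0013] [[-0.51, -0.49], [-0.32, 0.24], [-0.47, -0.82], [1.13, -0.0], [0.16, 0.81]]
loop bar +x [ 0.6178 -0.0531  0.1873] [-0.006   0.0389  0.1873] 0.0009 [0.0153 0.0267 0.115 ]
loop bar -x [ 0.5779 -0.0573  0.1933] [-0.0462  0.04    0.1933] 0.001 [-0.0286  0.0268  0.115 ]
hinge +x [ 0.6067 -0.0084  0.1524] [-0.0112  0.0847  0.1524] 0.0004 [-0.0013  0.0816  0.115 ]
hinge -x [ 0.5695 -0.0127  0.1527] [-0.0487  0.0853  0.1527] 0.0002 [-0.0416  0.082   0.115 ]
lev tip +x [ 0.6046 -0.0321  0.1835] [-0.0164  0.0615  0.1835] 0.0013 [0.0028 0.053  0.115 ]
lev tip -x [ 0.5818 -0.0344  0.1871] [-0.0392  0.0622  0.1871] 0.0003 [-0.023   0.0529  0.115 ]
keep lip [ 0.619  -0.1239  0.126 ] [-0.0142 -0.0314  0.126 ] 0.0038 [-0.0152 -0.0358  0.115 ]
base A [0.5963 0.0513 0.1122] [-0.0136  0.1452  0.1122] 0.0012 [-0.0131  0.1456  0.115 ]
base B [0.5667 0.0477 0.1131] [-0.0434  0.1456  0.1131] 0.0008 [-0.043   0.1459  0.115 ]
```

```bash
cat >> cab.py <<'E'
q=np.array([.6295,-.0913,.131])
def C(X):
    R=np.array([[np.cos(q[2]),-np.sin(q[2])],[np.sin(q[2]),np.cos(q[2])]]);return np.r_[(X[:2]-q[:2])@R,X[2]]
E
python3 - <<'E'
from cab import *
for u,v in ((525,0),(605,450)): print("lead",C(onz(t,*T2(u,v),.115)))
for u,v in ((605,57),(668,347)): print("rear",C(onz(t,*T1(u,v),.115)))
for u,v in ((621,140),(634,137),(653,240),(640,243)): print("pull",C(onz(t,*T1(u,v),.139)))
for u,v in ((452,92),(540,122)): print("pullside",C(onz(s,180+u/3,50+v/3,.139)))
for u,v in ((620,172),(655,172),(690,180),(630,275),(708,268),(640,180)): print("keep",C(onz(t,*T2(u,v),.15)))
h=cv2.cvtColor(t["pixels"],cv2.COLOR_RGB2HSV)
def blob(d,lo,hi,z,x0=0):
    m=cv2.inRange(cv2.cvtColor(d["pixels"],cv2.COLOR_RGB2HSV),lo,hi);n,l,st,c=cv2.connectedComponentsWithStats(m)
    for i in range(1,n):
        if st[i,4]>60: print(st[i],C(onz(d,*c[i],z)))
print("yellow");blob(t,(20,120,60),(32,255,255),.139)
print("blue");blob(t,(105,120,60),(125,255,255),.122)
E
```

```text
lead [0.04334395 0.00374491 0.115     ]
lead [-0.08281249  0.00410592  0.115     ]
rear [ 0.10058208 -0.16660478  0.115     ]
rear [-0.0983165  -0.16552948  0.115     ]
pull [ 0.03412377 -0.15347213  0.139     ]
pull [ 0.03484583 -0.16202771  0.139     ]
pull [-0.03302097 -0.1594614   0.139     ]
pull [-0.03370562 -0.15104685  0.139     ]
pullside [ 0.03062786 -0.15101435  0.139     ]
pullside [-0.03872885 -0.1502524   0.139     ]
keep [-0.01697109 -0.00504053  0.15      ]
keep [-0.01830442 -0.01387726  0.15      ]
keep [-0.02171075 -0.02232923  0.15      ]
keep [-0.04390038 -0.00276778  0.15      ]
keep [-0.04505378 -0.0226589   0.15      ]
keep [-0.01980764 -0.00971404  0.15      ]
yellow
[ 95  93  26  22 336] [0.14443704 0.43768385 0.139     ]
[480 115  16  44 285] [ 0.0012191  -0.15503215  0.139     ]
blue
[557  28  25  22 431] [ 0.1512512  -0.33215702  0.122     ]
[262 119  27  26 554] [0.06432674 0.17779704 0.122     ]
```

Call:
send_rows([
  [[0.04, 0.02, 0.004], [0, 0, 0.13], 255],
  [[0.04, 0.02, 0], [0, 0, 0.13], 255],
  [[0.04, 0.02, 0], [0, 0, 0.13], 255],
  [[0.04, 0.02, 0], [0, 0, 0.13], 255],
  [[0.04, 0.02, 0], [0, 0, 0.13], 255],
  [[0.04, 0.02, 0], [0, 0, 0.13], 255],
  [[0.04, 0.02, 0], [0, 0, 0.13], 255],
  [[0.04, 0.02, 0], [0, 0, 0.13], 255],
  [[0.04, 0.02, 0], [0, 0, 0.13], 255],
  [[0.04, 0.01, 0], [0, 0, 0.1], 255],
  [[0.03, 0.005, 0], [0, 0, 0], 255],
  [[0, 0, 0], [0, 0, 0], 255],
])

```text
time: 2.0
tool_pos: [0.6531, -0.2795, 0.2006]
tool_rot: [-3.142, -0.001, 1.706]
contact_force: [-1.3, 1.0, -0.8]
opening: 0.0019
```

```bash
python3 - <<'E'
from cab import *
o=robot.observe();print(o["time"],o["tool_pos"],o["tool_rot"],C(o["tool_pos"]),o["contact_force"],W(q,[0,-.19,.122]))
cam("top","t4",(300,0,320,240),2.5);cam("side","s4",(200,20,250,200),3)
E
```

```text
2.0 [ 0.65309392 -0.27952226  0.20064287] [-3.14158706e+00 -1.10573009e-03  1.70629221e+00] [-0.00119489 -0.1896915   0.20064287] [-1.2787582   0.96302157 -0.83477114] [[ 0.65431887 -0.27967204  0.122     ]]
```

View pics/t4.png

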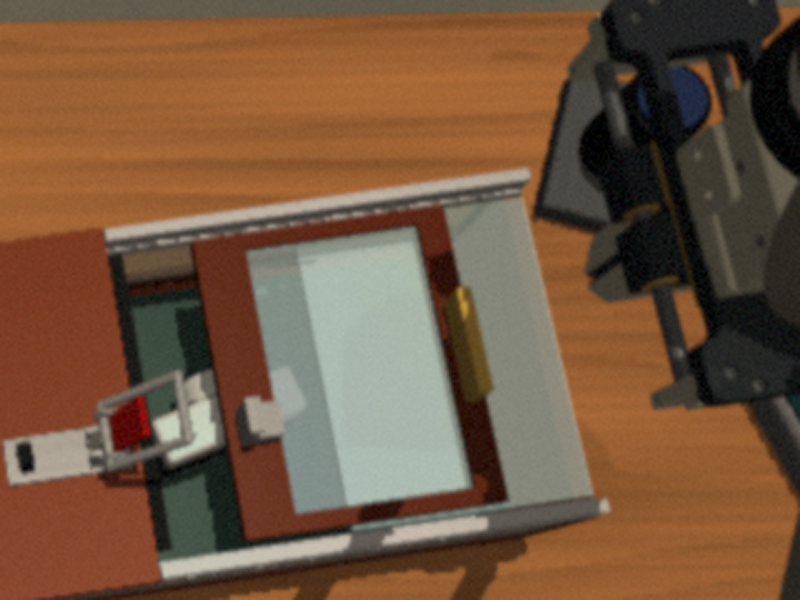

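View pics/s4.png

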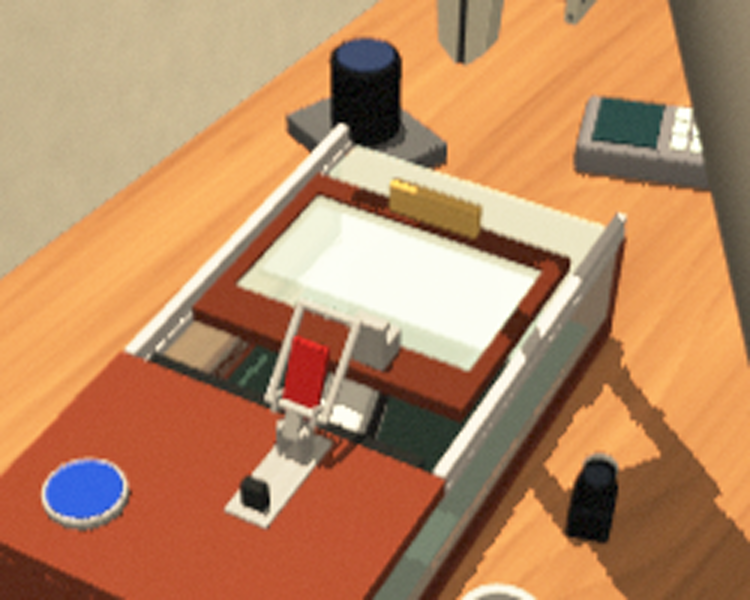

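```bash
python3 - <<'E'
from cab import *
X,e=tri(t,(568,40),s,(322,37.5));print(X,C(X),e)
print(proj(t,[.6531,-.2795,.2006]),proj(s,[.6531,-.2795,.2006]))
E
```

```text
[ 0.83888296 -0.42095897  0.09008688] [ 0.16452701 -0.35418515  0.09008688] [np.float64(0.00045578969098682224), np.float64(0.00045578969098750334)]
[[530.75548283 119.18587845]] [[353.62982759  50.13183327]]
```

```bash
python3 - <<'E'
from cab import *
a=cam("top","t5",(510,60,100,120),5);b=cam("side","s5",(310,0,130,100),6)
print(robot.observe()["tool_pos"], robot.observe()["opening"])
E
```

```text
[ 0.64924147 -0.28213731  0.20260665] 9.281005882306098e-05
```

View pics/t5.png

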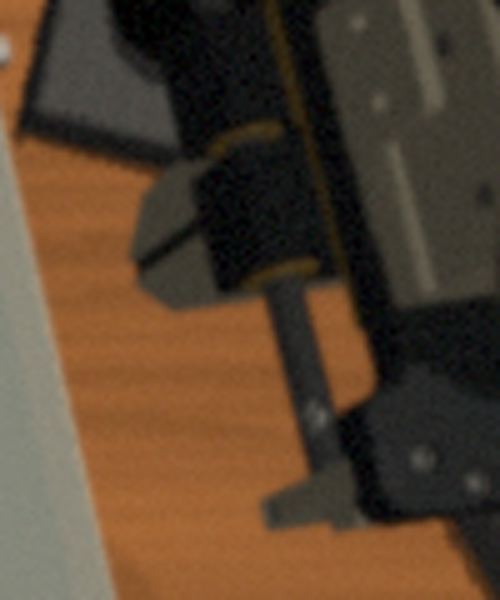

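View pics/s5.png

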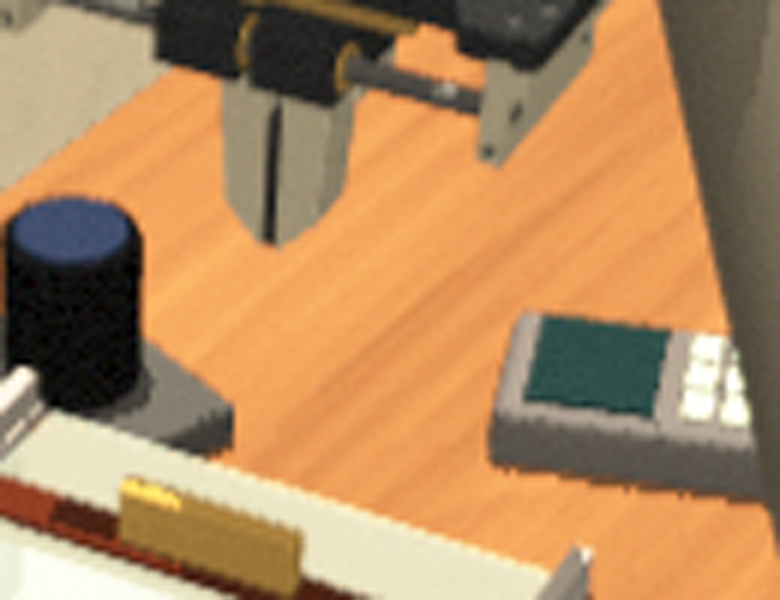

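```bash
python3 - <<'E'
from cab import *
o=robot.observe();print(o["time"],o["tool_pos"],o["qvel"])
p=[.6492,-.2821,.2026]
print(proj(t,p),proj(s,p),tri(t,(537.9,112.9),s,(355.7,40.5)))
print(tri(t,(539.5,110.5),s,(355.7,40.5)))
E
```

```text
2.2 [ 0.64924147 -0.28213731  0.20260665] [-0.00999406 -0.01383381  0.00385878  0.00314937  0.00021137  0.00179242]
[[533.60275109 121.26414584]] [[355.97484104  49.32724   ]] (array([ 0.65090127, -0.27774734,  0.22469446]), [np.float64(0.0022248174560519887), np.float64(0.0022248174560522277)])
(array([ 0.65524244, -0.28311062,  0.22044686]), [np.float64(0.0030450696857336145), np.float64(0.00304506968573375)])
```

Call:
send_rows([
  [[0.004, 0.002, -0.03], [0, 0, 0], 255],
  [[0, 0, -0.025], [0, 0, 0], 255],
  [[0, 0, -0.01], [0, 0, 0], 255],
  [[0, 0, 0], [0, 0, 0], 255],
  [[0, 0, 0], [0, 0, 0], 255],
])

```text
time: 2.7
tool_pos: [0.6543, -0.2804, 0.1392]
tool_rot: [3.14, 0.001, 1.702]
contact_force: [-0.1, 0.1, 0.8]
opening: 0.0001
```

```bash
python3 - <<'E'
from cab import *
a=cam("top","t6",(460,60,150,120),5);b=cam("side","s6",(280,10,130,100),6)
o=robot.observe();print(o["time"],o["tool_pos"],C(o["tool_pos"]),o["qvel"])
print(proj(t,o["tool_pos"]),proj(s,o["tool_pos"]))
E
```

```text
2.8 [ 0.65481154 -0.28028853  0.13965135] [ 0.00040792 -0.19067557  0.13965135] [ 0.00306094  0.00104066  0.00133889 -0.0010816  -0.00324239 -0.00121758]
[[510.99264059 132.36353595]] [[351.88821634  74.56020794]]
```

View pics/t6.png

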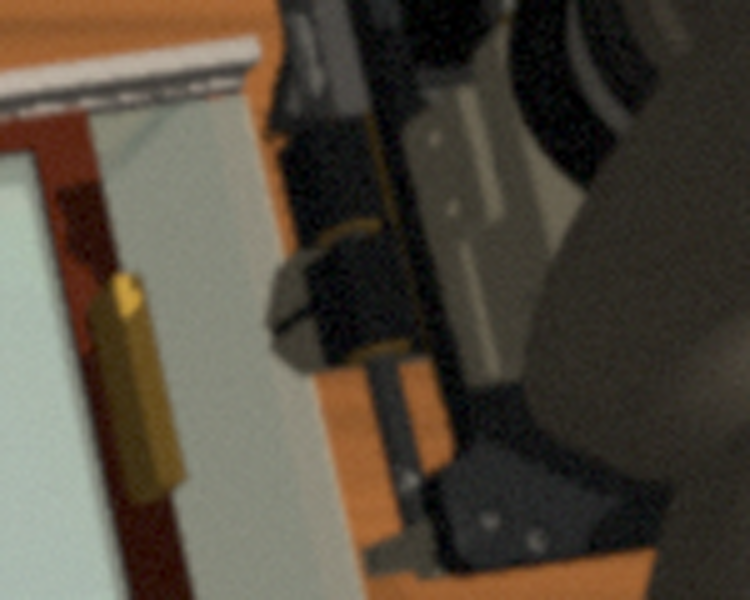

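View pics/s6.png

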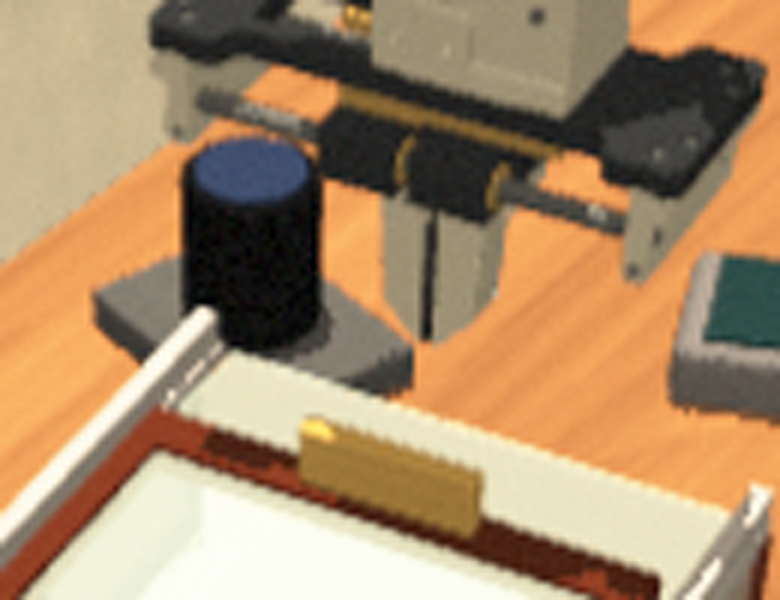

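Call:
send_rows([
  [[0, 0, -0.009], [0, 0, 0], 255],
  [[0, 0, -0.009], [0, 0, 0], 255],
  [[0, 0, 0], [0, 0, 0], 255],
  [[-0.0013, 0.01, 0], [0, 0, 0], 255],
  [[-0.0013, 0.01, 0], [0, 0, 0], 255],
  [[-0.0007, 0.005, 0], [0, 0, 0], 255],
  [[-0.0007, 0.005, 0], [0, 0, 0], 255],
  [[0, 0, 0], [0, 0, 0], 255],
])

```text
time: 3.6
tool_pos: [0.6504, -0.2486, 0.12]
tool_rot: [3.141, 0.0, 1.704]
contact_force: [-0.4, -0.6, 0.3]
opening: 0.0005
```

```bash
python3 - <<'E'
from cab import *
a=cam("top","t7",(420,60,150,120),5);b=cam("side","s7",(280,10,130,100),6)
o=robot.observe();print(o["time"],o["tool_pos"],C(o["tool_pos"]),o["contact_force"])
print(proj(t,o["tool_pos"]),proj(s,o["tool_pos"]))
E
```

```text
3.7 [ 0.6503224  -0.24957146  0.11978266] [-3.03212936e-05 -1.59635293e-01  1.19782659e-01] [ 0.09506909 -0.09773991  0.80842804]
[[486.49272374 139.46948201]] [[345.13908115  90.12310897]]
```

View pics/t7.png

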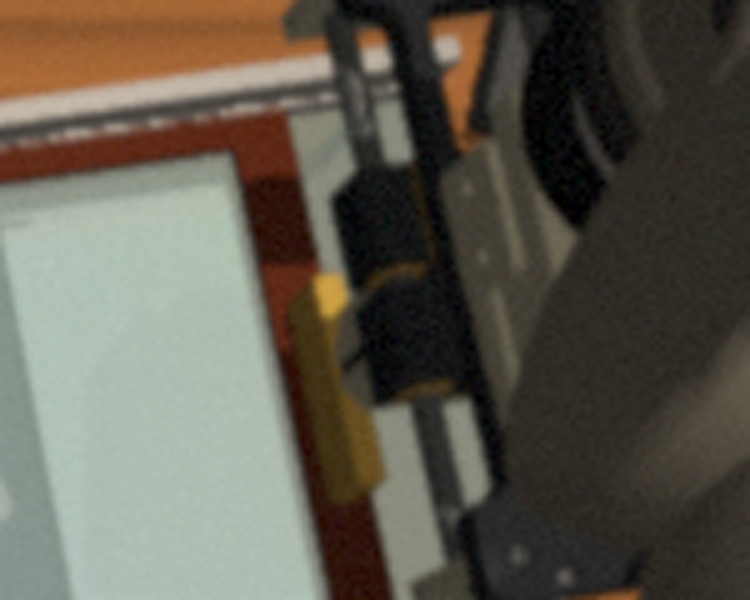

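View pics/s7.png

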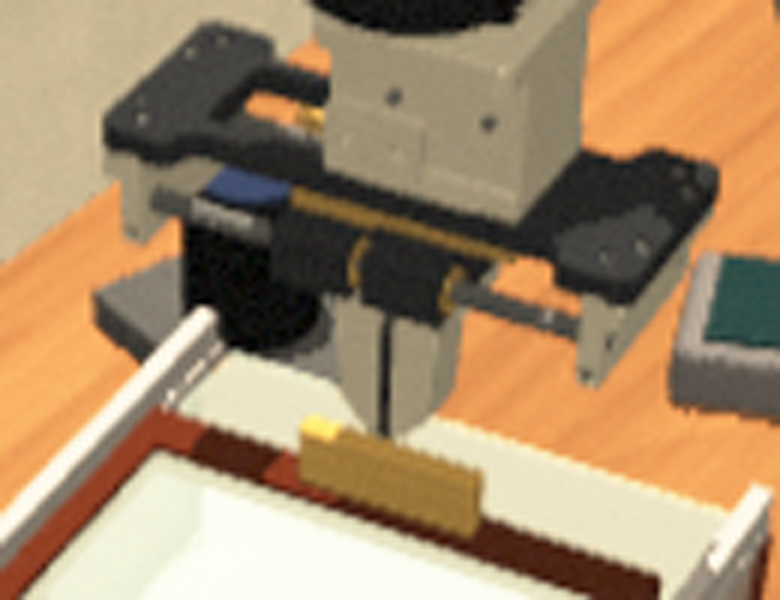

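```bash
python3 - <<'E'
from cab import *
p=np.array([.65481,-.28029,.13965])
for d in ([.013,-.006,0],[0,0,.017],[0.003,0.002,.017]): print(d,proj(t,p+d)-proj(t,p),proj(s,p+d)-proj(s,p))
print("seen",np.array([515,125])-proj(t,p),np.array([351.3,66.6])-proj(s,p))
print(tri(t,(515,125),s,(351.3,66.6))[0]-p)
# other features: pull now, in top and side
E
```

```text
[0.013, -0.006, 0] [[ 3.06194632 -7.97504432]] [[-3.42592455 -3.50712036]]
[0, 0, 0.017] [[ 5.23241262 -3.7136384 ]] [[ 0.34117034 -6.71823976]]
[0.003, 0.002, 0.017] [[ 3.74380427 -5.56561765]] [[-1.36646095 -6.7588299 ]]
seen [[ 4.00674037 -7.36474543]] [[-0.58917193 -7.96065409]]
[0.00320279 0.00210921 0.02016753]
```

Call:
send_rows([
  [[0.0026, -0.02, 0], [0, 0, 0], 255],
  [[0, 0, -0.005], [0, 0, 0], 255],
  [[0, 0, -0.004], [0, 0, 0], 255],
  [[0, 0, 0], [0, 0, 0], 255],
])

```text
time: 4.1
tool_pos: [0.6521, -0.2688, 0.1092]
tool_rot: [-3.14, -0.002, 1.703]
contact_force: [0.2, -0.1, 1.0]
opening: 0.0008
```

Call:
send_rows([
  [[0, 0, -0.003], [0, 0, 0], 255],
  [[0, 0, 0], [0, 0, 0], 255],
])

```text
time: 4.3
tool_pos: [0.6527, -0.269, 0.1071]
tool_rot: [-3.141, -0.001, 1.703]
contact_force: [0.4, 0.7, -0.9]
opening: 0.0006
```

```bash
python3 - <<'E'
from cab import *
a=cam("top","t8",(420,60,150,120),5);b=cam("side","s8",(280,10,130,100),6)
o=robot.observe();print(o["time"],o["tool_pos"],C(o["tool_pos"]),o["contact_force"])
print(proj(t,o["tool_pos"]),proj(s,o["tool_pos"]))
E
```

```text
4.4 [ 0.65288225 -0.26926001  0.10759008] [-6.42392165e-05 -1.79489526e-01  1.07590083e-01] [0.36850092 0.57440713 0.23470055]
[[495.26987249 140.09699042]] [[349.14600601  89.65905222]]
```

View pics/s8.png

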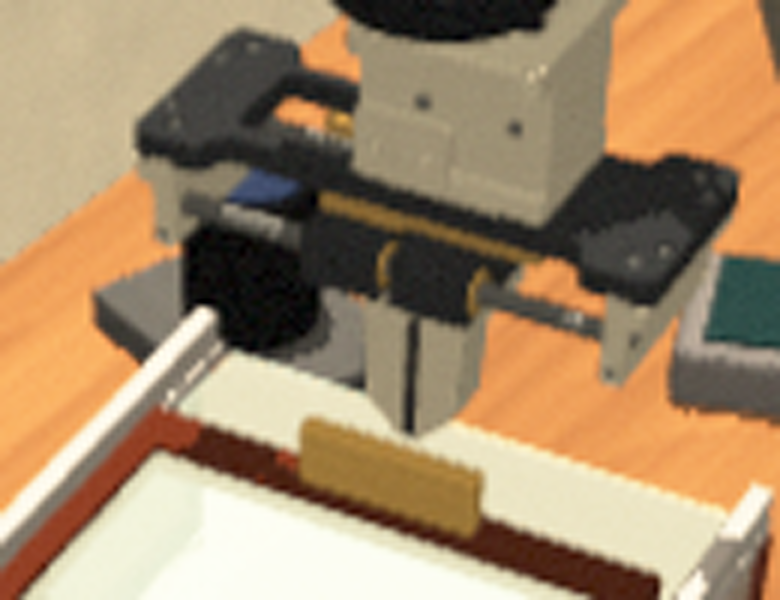

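Call:
send_rows([
  [[-0.0013, 0.01, 0], [0, 0, 0], 255],
  [[-0.0007, 0.005, 0], [0, 0, 0], 255],
  [[-0.0007, 0.005, 0], [0, 0, 0], 255],
  [[-0.0005, 0.004, 0], [0, 0, 0], 255],
  [[-0.0005, 0.004, 0], [0, 0, 0], 255],
  [[0, 0, 0], [0, 0, 0], 255],
])

```text
time: 5.0
tool_pos: [0.6491, -0.2407, 0.1077]
tool_rot: [3.142, -0.001, 1.703]
contact_force: [0.0, -0.2, 0.7]
opening: 0.0005
```

```bash
python3 - <<'E'
from cab import *
a=cam("top","t9",(380,60,160,120),5)
o=robot.observe();print(o["time"],o["tool_pos"],C(o["tool_pos"]),o["contact_force"])
E
```

```text
5.05 [ 0.64910526 -0.24087266  0.10762218] [-1.00747637e-04 -1.50852036e-01  1.07622178e-01] [-0.29504369  0.79579418  0.2601053 ]
```

View pics/t9.png

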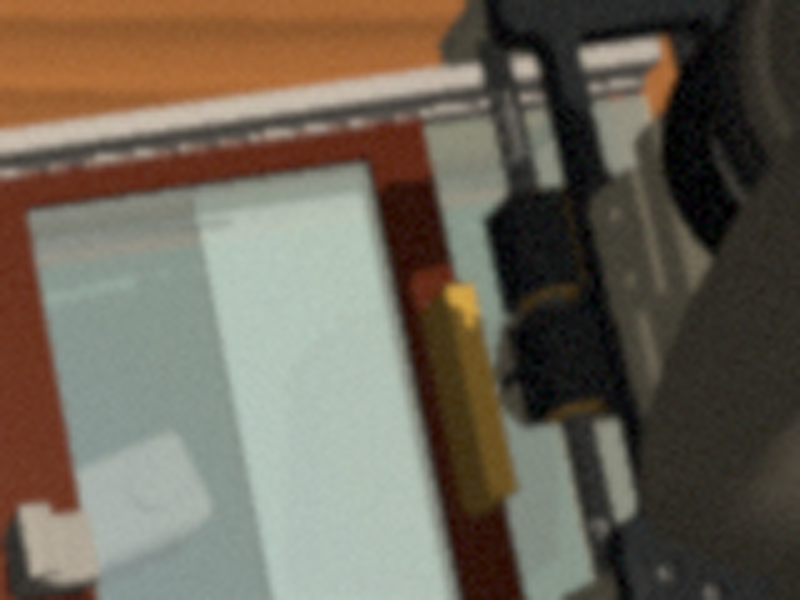

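Call:
send_rows([
  [[-0.0006, 0.005, 0], [0, 0, 0], 255],
  [[-0.0006, 0.005, 0], [0, 0, 0], 255],
  [[-0.0005, 0.004, 0], [0, 0, 0], 255],
  [[-0.0005, 0.004, 0], [0, 0, 0], 255],
  [[-0.0004, 0.003, 0], [0, 0, 0], 255],
  [[0, 0, 0], [0, 0, 0], 255],
])

```text
time: 5.65
tool_pos: [0.6465, -0.2198, 0.1075]
tool_rot: [3.142, -0.001, 1.703]
contact_force: [-0.6, -0.3, 0.3]
opening: 0.0003
```

```bash
cat > door.py <<'E'
from cab import *
def run(name):
    a=cam("top",name,(290,70,200,150),4)
    o=robot.observe();print(o["time"],o["tool_pos"],C(o["tool_pos"]),o["contact_force"])
    m=cv2.inRange(cv2.cvtColor(a["pixels"],cv2.COLOR_RGB2HSV),(20,120,60),(32,255,255));m[:,:300]=0
    ys,xs=np.nonzero(m[60:200,400:520]);
    if len(xs): print("pull px",xs.mean()+400,ys.mean()+60,len(xs),C(onz(a,xs.mean()+400,ys.mean()+60,.139)))
E
python3 -c "
import door;door.run('t10')"
```

```text
5.7 [ 0.6465607  -0.21984715  0.10746613] [ 1.22964609e-04 -1.29674296e-01  1.07466132e-01] [ 0.11886167  0.42388553 -0.6711661 ]
pull px 460.673640167364 138.9623430962343 239 [ 0.00181714 -0.11066744  0.139     ]
```

View pics/t10.png

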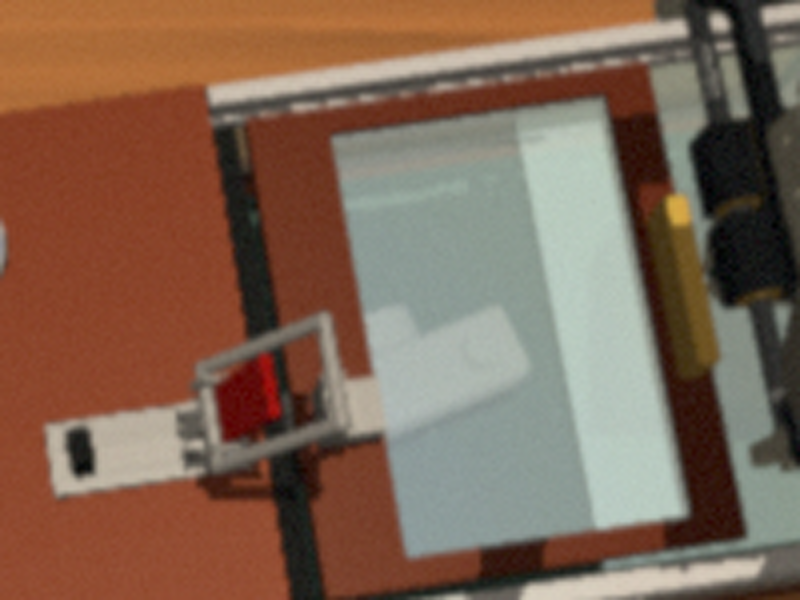

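Call:
send_rows([
  [[-0.0002, 0.0015, 0], [0, 0, 0], 255],
  [[-0.0002, 0.0015, 0], [0, 0, 0], 255],
  [[0, 0, 0], [0, 0, 0], 255],
])

```text
time: 6.0
tool_pos: [0.6462, -0.2175, 0.1075]
tool_rot: [3.141, 0.0, 1.703]
contact_force: [0.6, -1.4, -1.2]
opening: 0.0005
```

```bash
python3 -c "
import door;door.run('t11')"
```

```text
6.05 [ 0.64622545 -0.21754414  0.10751701] [ 9.14185981e-05 -1.27347220e-01  1.07517009e-01] [ 0.07957885 -0.74970857  0.03025224]
pull px 459.41964285714283 138.125 224 [ 0.00345403 -0.10899649  0.139     ]
```

Call:
send_rows([
  [[-0.0002, 0.0015, 0], [0, 0, 0], 255],
  [[0, 0, 0], [0, 0, 0], 255],
])

```text
time: 6.25
tool_pos: [0.646, -0.216, 0.1075]
tool_rot: [3.141, -0.0, 1.703]
contact_force: [0.7, -1.4, 0.2]
opening: 0.0004
```

Call:
send_rows([
  [[-0.0002, 0.001, 0], [0, 0, 0], 255],
  [[0, 0, 0], [0, 0, 0], 255],
])

```text
time: 6.45
tool_pos: [0.6459, -0.2151, 0.1076]
tool_rot: [3.141, 0.0, 1.703]
contact_force: [2.1, -2.0, -1.8]
opening: 0.0001
```

```bash
python3 -c "
import door;door.run('t12')"
```

```text
6.5 [ 0.64586712 -0.21510638  0.10755116] [ 5.45924360e-05 -1.24883547e-01  1.07551156e-01] [ 1.98027002 -3.34475544 -0.21732527]
pull px 458.14912280701753 138.99561403508773 228 [ 0.00235621 -0.10674018  0.139     ]
```

Call:
send_rows([
  [[-0.0002, 0.001, 0], [0, 0, 0], 255],
  [[0, 0, 0], [0, 0, 0], 255],
])

```text
time: 6.7
tool_pos: [0.6458, -0.2147, 0.1076]
tool_rot: [3.141, 0.001, 1.703]
contact_force: [2.5, -4.7, -1.7]
opening: 0.0006
```

Call:
send_rows([
  [[-0.0001, 0.001, 0], [0, 0, 0], 255],
  [[0, 0, 0], [0, 0, 0], 255],
])

```text
time: 6.9
tool_pos: [0.6457, -0.2144, 0.1077]
tool_rot: [3.141, 0.002, 1.702]
contact_force: [3.3, -6.4, -2.9]
opening: 0.0006
```

```bash
python3 -c "
import door;door.run('t13')"
```

```text
6.95 [ 0.64571514 -0.21441184  0.10762819] [-5.36138381e-06 -1.24175103e-01  1.07628187e-01] [ 3.23719682 -6.60397266 -1.32089027]
pull px 457.5132743362832 139.40265486725664 226 [ 0.001853   -0.10562088  0.139     ]
```

Call:
send_rows([
  [[0.0013, -0.01, 0], [0, 0, 0], 255],
  [[0, 0, 0.04], [0, 0, 0], 255],
  [[0, 0, 0.04], [0, 0, 0], 255],
  [[-0.006, 0.03, 0.04], [0, 0, 0], 255],
  [[-0.01, 0.045, 0.01], [0, 0, 0], 255],
  [[-0.01, 0.045, 0], [0, 0, 0], 255],
  [[-0.01, 0.045, 0], [0, 0, 0], 255],
  [[-0.01, 0.045, 0], [0, 0, 0], 255],
  [[-0.01, 0.045, 0], [0, 0, 0], 255],
  [[-0.01, 0.045, 0], [0, 0, 0], 255],
  [[-0.007, 0.027, -0.04], [0, 0, 0], 255],
  [[0, 0, -0.04], [0, 0, 0], 255],
  [[0, 0, -0.03], [0, 0, 0], 255],
  [[0, 0, 0], [0, 0, 0], 255],
  [[0, 0, 0], [0, 0, 0], 255],
])

```text
time: 8.45
tool_pos: [0.5739, 0.1036, 0.1279]
tool_rot: [-3.141, -0.0, 1.703]
contact_force: [-0.5, -1.4, 0.6]
opening: 0.0007
```

```bash
cat >> door.py <<'E'
def both(name,ct,cs,k=5):
    a=cam("top","t"+name,ct,k);b=cam("side","s"+name,cs,k)
    o=robot.observe();print(o["time"],o["tool_pos"],C(o["tool_pos"]),np.round(o["tool_rot"],3),np.round(o["contact_force"],1),o["opening"])
    print(proj(t,o["tool_pos"]),proj(s,o["tool_pos"]))
E
python3 -c "
import door;door.both('14',(230,80,150,120),(180,80,160,120))"
```

```text
8.55 [0.57509103 0.10350029 0.12939535] [-0.02849687  0.2002384   0.12939535] [3.138 0.    1.702] [ 0.4 -0.3  0.4] 0.0002686321366453208
[[268.06984558 187.70425568]] [[263.25960265 207.05654969]]
```

View pics/t14.png

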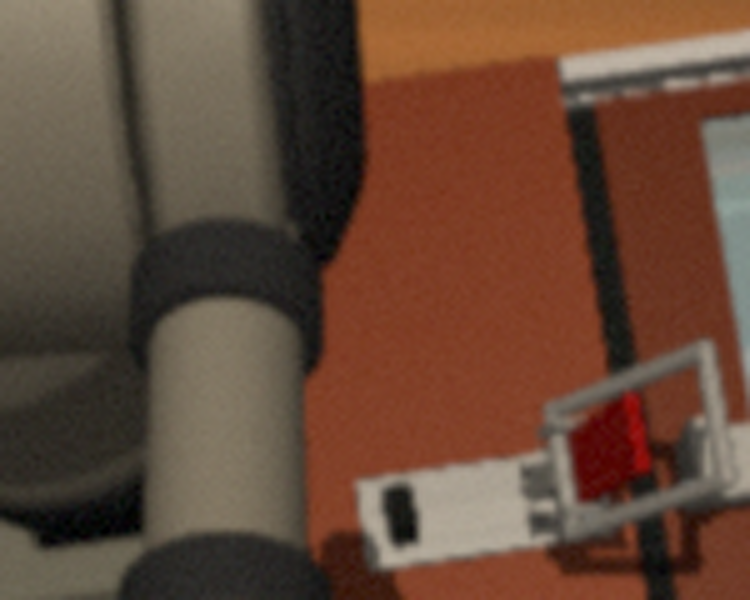

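View pics/s14.png

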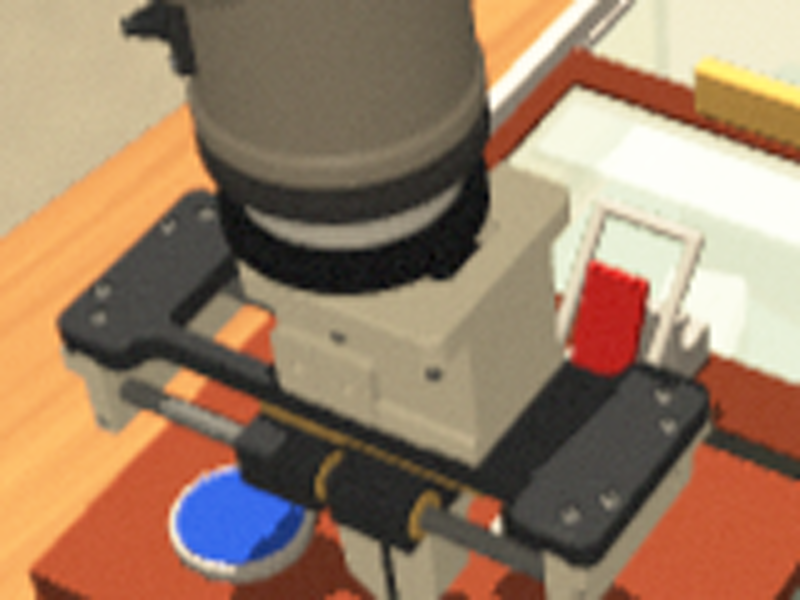

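Call:
send_rows([
  [[0, 0, -0.01], [0, 0, 0], 255],
  [[0, 0, -0.01], [0, 0, 0], 255],
  [[0, 0, -0.005], [0, 0, 0], 255],
  [[0, 0, 0], [0, 0, 0], 255],
])

```text
time: 8.95
tool_pos: [0.573, 0.1036, 0.1011]
tool_rot: [-3.14, -0.0, 1.703]
contact_force: [-0.1, 0.4, 0.6]
opening: 0.0005
```

Call:
send_rows([
  [[0, 0, -0.003], [0, 0, 0], 255],
  [[0, 0, 0], [0, 0, 0], 255],
])

```text
time: 9.15
tool_pos: [0.5737, 0.1037, 0.099]
tool_rot: [-3.141, -0.0, 1.703]
contact_force: [0.9, 0.7, -1.1]
opening: 0.0004
```

Call:
send_rows([
  [[0, 0, -0.002], [0, 0, 0], 255],
  [[0, 0, 0], [0, 0, 0], 255],
])

```text
time: 9.35
tool_pos: [0.5737, 0.1037, 0.0972]
tool_rot: [-3.142, -0.0, 1.703]
contact_force: [-0.1, -0.7, 0.1]
opening: 0.0005
```

Call:
send_rows([
  [[0, 0, -0.002], [0, 0, 0], 255],
  [[0, 0, 0], [0, 0, 0], 255],
])

```text
time: 9.55
tool_pos: [0.5736, 0.1037, 0.095]
tool_rot: [-3.141, -0.0, 1.703]
contact_force: [-0.4, 0.5, -0.7]
opening: 0.0004
```

Call:
send_rows([
  [[0, 0, -0.002], [0, 0, 0], 255],
  [[0, 0, 0], [0, 0, 0], 255],
])

```text
time: 9.75
tool_pos: [0.5736, 0.1037, 0.093]
tool_rot: [-3.141, -0.0, 1.703]
contact_force: [0.7, -0.4, -0.0]
opening: 0.0005
```

Call:
send_rows([
  [[0, 0, -0.0015], [0, 0, 0], 255],
  [[0, 0, 0], [0, 0, 0], 255],
])

```text
time: 9.95
tool_pos: [0.5736, 0.1037, 0.0916]
tool_rot: [-3.141, -0.0, 1.703]
contact_force: [-0.5, -0.5, 0.1]
opening: 0.0003
```

Call:
send_rows([
  [[0, 0, -0.0015], [0, 0, 0], 255],
  [[0, 0, 0], [0, 0, 0], 255],
])

```text
time: 10.15
tool_pos: [0.5736, 0.1037, 0.09]
tool_rot: [-3.141, -0.0, 1.703]
contact_force: [0.3, 0.8, 0.0]
opening: 0.0003
```

Call:
send_rows([
  [[0, 0, -0.0015], [0, 0, 0], 255],
  [[0, 0, 0], [0, 0, 0], 255],
])

```text
time: 10.35
tool_pos: [0.5736, 0.1037, 0.0885]
tool_rot: [-3.141, -0.0, 1.703]
contact_force: [-0.7, -0.9, -0.1]
opening: 0.0003
```

Call:
send_rows([
  [[0, 0, -0.0015], [0, 0, 0], 255],
  [[0, 0, 0], [0, 0, 0], 255],
])

```text
time: 10.55
tool_pos: [0.5738, 0.1037, 0.0872]
tool_rot: [3.141, 0.0, 1.703]
contact_force: [0.0, 0.2, -0.3]
opening: 0.0005
```

```bash
python3 -c "
import door;door.both('15',(230,80,150,120),(200,140,160,120))"
```

```text
10.65 [0.57373743 0.10365962 0.08722635] [-0.02981806  0.20057318  0.08722635] [3.142 0.    1.703] [ 0.3 -0.4 -0.4] 0.0007366247137565196
[[271.304157   193.45014947]] [[266.05916728 222.54324587]]
```

View pics/s15.png

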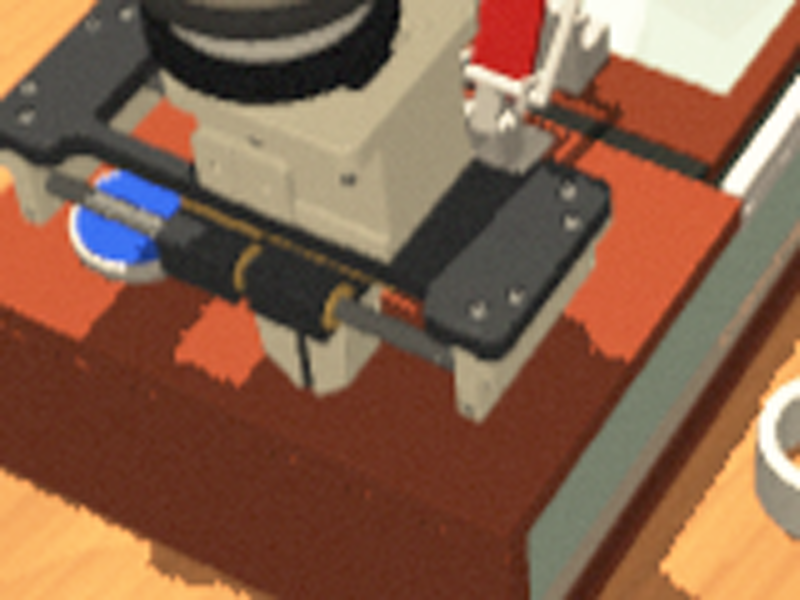

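Call:
send_rows([
  [[0, 0, -0.0015], [0, 0, 0], 255],
  [[0, 0, 0], [0, 0, 0], 255],
])

```text
time: 10.85
tool_pos: [0.5739, 0.1037, 0.0871]
tool_rot: [3.141, 0.0, 1.703]
contact_force: [-3.0, -0.4, 9.3]
opening: 0.0006
```

Call:
send_rows([
  [[0, 0, -0.0015], [0, 0, 0], 255],
  [[0, 0, 0], [0, 0, 0], 255],
])

```text
time: 11.05
tool_pos: [0.5739, 0.1037, 0.087]
tool_rot: [3.14, 0.0, 1.703]
contact_force: [-7.6, -0.7, 18.4]
opening: 0.0004
```

Call:
send_rows([
  [[0, 0, -0.0015], [0, 0, 0], 255],
  [[0, 0, 0], [0, 0, 0], 255],
])

```text
time: 11.25
tool_pos: [0.574, 0.1037, 0.0869]
tool_rot: [3.139, 0.001, 1.703]
contact_force: [-10.1, -0.8, 26.2]
opening: 0.0006
```

Call:
send_rows([
  [[0, 0, 0.01], [0, 0, 0], 255],
  [[0, 0, 0.01], [0, 0, 0], 255],
])

```text
time: 11.45
tool_pos: [0.5737, 0.1037, 0.1033]
tool_rot: [3.141, -0.0, 1.703]
contact_force: [-0.0, 0.9, -0.5]
opening: 0.0006
```

```bash
python3 - <<'E'
from cab import *
for z in (.095,.105,.11,.115): print(onz(s,262,218,z))
print(robot.observe()["tool_pos"],robot.observe()["torque"])
E
```

```text
[0.5815887  0.10434034 0.095     ]
[0.57572027 0.10964326 0.105     ]
[0.57278606 0.11229472 0.11      ]
[0.56985185 0.11494617 0.115     ]
[0.57369861 0.10369865 0.10331608] [-0.04013845 -0.06039415 -0.00732863]
```

Call:
send_rows([
  [[0, 0, 0.05], [0, 0, 0], 255],
  [[0, 0, 0.05], [0, 0, 0], 255],
  [[0.005, -0.042, 0.0], [0, 0, 0], 255],
  [[0.005, -0.042, 0], [0, 0, 0], 255],
  [[0.005, -0.042, 0], [0, 0, 0], 255],
  [[0.0056, -0.041, 0], [0, 0, 0], 255],
  [[0, 0, 0], [0, 0, 0], 255],
  [[0, 0, 0], [0, 0, 0], 255],
])

```text
time: 12.25
tool_pos: [0.5943, -0.0641, 0.2025]
tool_rot: [-3.141, -0.001, 1.701]
contact_force: [-0.8, -0.0, 0.4]
opening: 0.0005
```

```bash
python3 -c "
import door;door.both('16',(300,100,150,120),(240,60,150,120))"
```

```text
12.35 [ 0.59424744 -0.06236932  0.20267562] [-0.03117141  0.03328769  0.20267562] [-3.141e+00 -1.000e-03  1.703e+00] [ 0.3 -0.5 -0.2] 0.00017826458701919687
[[379.8390971  161.78375293]] [[312.43602758 117.28766489]]
```

View pics/t16.png

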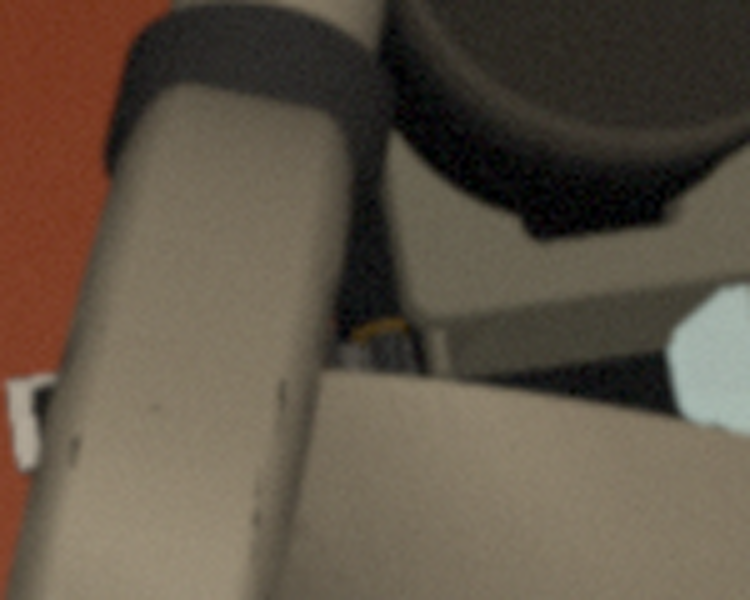

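View pics/s16.png

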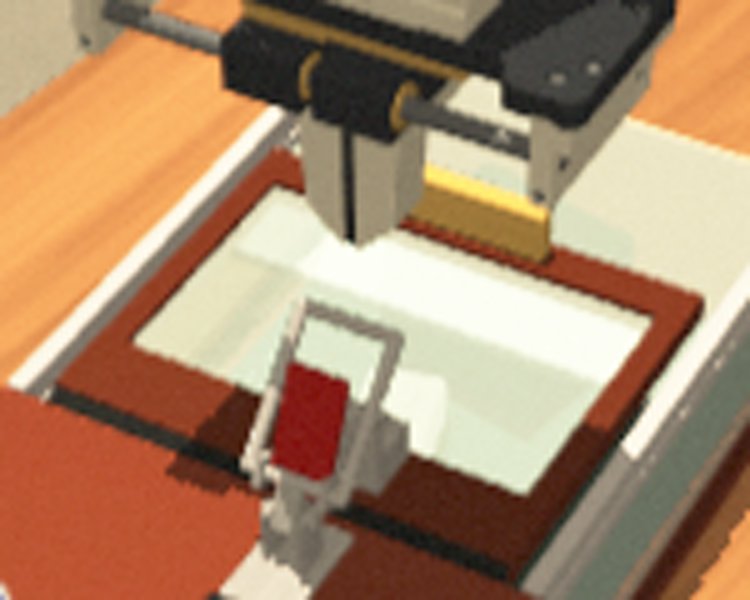

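Call:
send_rows([
  [[0, 0, -0.016], [0, 0, 0], 255],
  [[0, 0, -0.012], [0, 0, 0], 255],
  [[0, 0, -0.005], [0, 0, 0], 255],
  [[0.0004, -0.003, -0.01], [0, 0, 0], 255],
  [[0.0004, -0.003, -0.01], [0, 0, 0], 255],
  [[0.0004, -0.003, -0.008], [0, 0, 0], 255],
  [[0.0004, -0.003, -0.008], [0, 0, 0], 255],
  [[0, 0, 0], [0, 0, 0], 255],
])

```text
time: 13.15
tool_pos: [0.5952, -0.0756, 0.1322]
tool_rot: [-3.139, -0.001, 1.702]
contact_force: [0.3, -0.2, 0.3]
opening: 0.0006
```

```bash
python3 -c "
import door;door.both('17',(300,100,150,120),(240,60,150,120))"
```

```text
13.25 [ 0.59593443 -0.07545961  0.13359455] [-0.03120881  0.02008919  0.13359455] [-3.141 -0.     1.702] [-0.2 -0.6  0.4] 0.00018590782861975156
[[381.74341412 172.10116721]] [[316.58703014 141.32766407]]
```

View pics/s17.png

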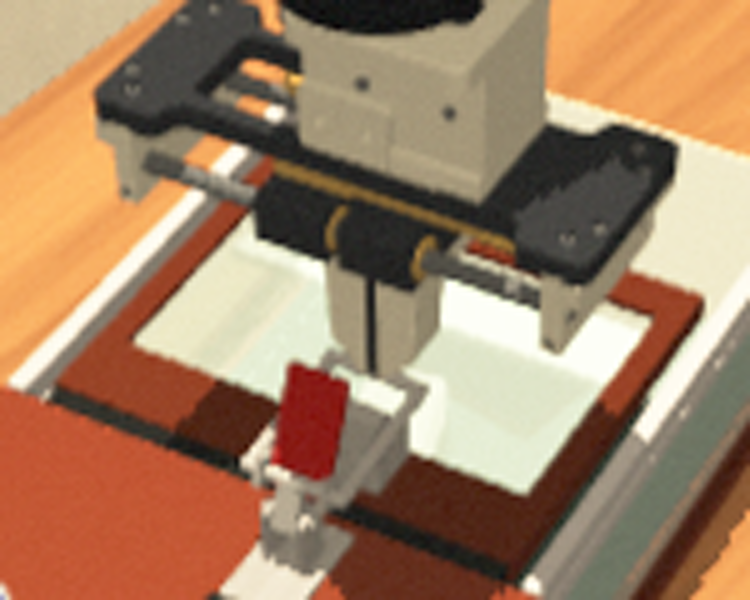

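Call:
send_rows([
  [[0, 0, -0.006], [0, 0, 0], 255],
  [[0, 0.001, -0.006], [0, 0, 0], 255],
  [[-0.0002, 0.001, -0.004], [0, 0, 0], 255],
  [[-0.0002, 0.001, -0.002], [0, 0, 0], 255],
  [[0, 0, 0], [0, 0, 0], 255],
])

```text
time: 13.75
tool_pos: [0.5954, -0.0722, 0.1154]
tool_rot: [-3.141, -0.0, 1.703]
contact_force: [-0.1, -0.3, -0.7]
opening: 0.0005
```

```bash
python3 -c "
import door;door.both('18',(300,100,150,120),(270,90,100,80),7)"
```

```text
13.85 [ 0.59559831 -0.07218544  0.11579647] [-0.03111436  0.02337921  0.11579647] [ 3.141 -0.     1.703] [-0.5 -0.5  0.9] 0.0004486117138764227
[[378.0646043  174.94309181]] [[315.81792843 149.15191734]]
```

View pics/s18.png

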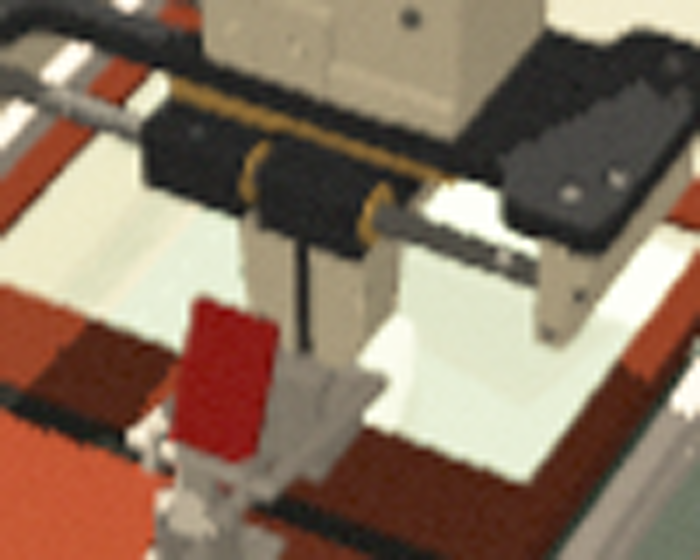

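Call:
send_rows([
  [[0, 0, -0.003], [0, 0, 0], 255],
  [[0, 0, 0], [0, 0, 0], 255],
])

```text
time: 14.05
tool_pos: [0.5954, -0.0722, 0.1124]
tool_rot: [-3.141, -0.0, 1.703]
contact_force: [0.3, 0.8, -0.6]
opening: 0.0007
```

Call:
send_rows([
  [[0, 0, -0.002], [0, 0, 0], 255],
  [[0, 0, 0], [0, 0, 0], 255],
])

```text
time: 14.25
tool_pos: [0.5954, -0.0723, 0.1105]
tool_rot: [-3.141, -0.0, 1.703]
contact_force: [0.2, -0.4, -0.5]
opening: 0.0004
```

Call:
send_rows([
  [[0, 0, -0.002], [0, 0, 0], 255],
  [[0, 0, 0], [0, 0, 0], 255],
])

```text
time: 14.45
tool_pos: [0.5958, -0.0723, 0.1096]
tool_rot: [3.141, 0.0, 1.703]
contact_force: [-2.1, 0.6, 5.2]
opening: 0.0002
```

Call:
send_rows([
  [[0, 0, 0.03], [0, 0, 0], 255],
  [[0.002, -0.02, 0.03], [0, 0, 0], 255],
  [[0.003, -0.02, 0.01], [0.124, 0.0163, 0], 75],
  [[0, 0, 0], [0.124, 0.0163, 0], 75],
  [[0, 0, 0], [0.124, 0.0163, 0], 75],
  [[0, 0, 0], [0.124, 0.0163, 0], 75],
  [[0, 0, 0], [0, 0, 0], 75],
  [[0, 0, 0], [0, 0, 0], 75],
  [[0, 0, 0], [0, 0, 0], 75],
])

```text
time: 15.35
tool_pos: [0.6007, -0.1114, 0.1793]
tool_rot: [3.14, -0.498, 1.705]
contact_force: [-0.8, 0.6, 0.3]
opening: 0.0521
```

```bash
python3 -c "
import door;door.both('19',(300,100,150,120),(240,60,150,120));print(door.robot.observe()['qpos'])"
```

```text
15.45 [ 0.60080604 -0.11103896  0.17977027] [-0.03102652 -0.01582167  0.17977027] [ 3.139 -0.498  1.706] [ 0.4  0.5 -0.6] 0.05983341991922831
[[410.82763434 160.91428451]] [[325.64367764 111.41909028]]
[-0.52878658  0.67814206  1.12634077  0.38877149  1.65208772 -0.69347785]
```

View pics/s19.png

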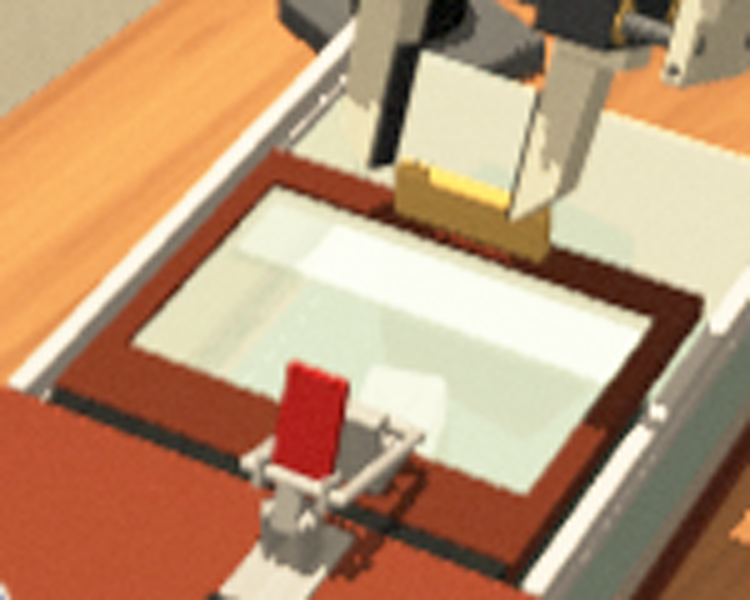

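View pics/t19.png

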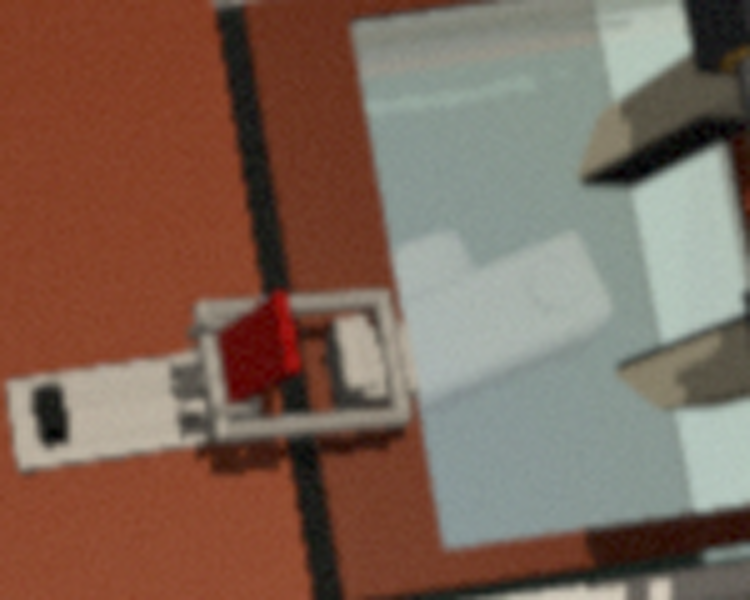

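```bash
python3 - <<'E'
from cab import *
A=tri(t,(417.9,136),s,(315,93));B=tri(t,(423.9,174.4),s,(343,103.5));print(A,B)
m=(A[0]+B[0])/2;p=np.array([.6008,-.1110,.1798]);print(m,C(m),C(m)-C(p))
f=lambda p:f
T3=lambda u,v:(300+(u+.5)/5-.5,100+(v+.5)/5-.5)
S=lambda u,v:(240+(u+.5)/5-.5,60+(v+.5)/5-.5)
for n,a,b in [("bar+x",(385,290),None),("bar-x",(405,425),(422,432)),("pin-x",(215,435),(335,502)),("pin+x",(198,305),(250,465)),("levtip+x",(280,292),(290,362)),("levtip-x",(297,378),(347,380))]:
    print(n,C(onz(t,*T3(*a),.135)), *( [np.round(C(tri(t,T3(*a),s,S(*b))[0]),4),tri(t,T3(*a),s,S(*b))[1]] if b else []))
E
```

```text
(array([ 0.62960983, -0.11681466,  0.20542698]), [np.float64(0.00012554129954693333), np.float64(0.00012554129954677406)]) (array([ 0.57318328, -0.12337243,  0.20378817]), [np.float64(0.0018840952405955343), np.float64(0.0018840952405962176)])
[ 0.60139655 -0.12009355  0.20460758] [-0.03162383 -0.02487581  0.20460758] [-0.00059641 -0.00909356  0.02480758]
bar+x [-0.00724458  0.02434751  0.135     ]
bar-x [-0.05091481  0.02553079  0.135     ] [-0.0506  0.0257  0.135 ] [np.float64(0.000316742027806188), np.float64(0.000316742027806363)]
pin-x [-0.04525563  0.08453146  0.135     ] [-0.0481  0.0859  0.1504] [np.float64(0.00011748810326041458), np.float64(0.00011748810326032303)]
pin+x [-0.00327086  0.08329908  0.135     ] [-0.0089  0.0838  0.1491] [np.float64(0.002017789588054704), np.float64(0.0020177895880539904)]
levtip+x [-0.00295606  0.05711975  0.135     ] [-0.017   0.0635  0.1859] [np.float64(0.0006702863142400387), np.float64(0.0006702863142405533)]
levtip-x [-0.03111688  0.05633768  0.135     ] [-0.0419  0.0635  0.188 ] [np.float64(0.0007133988053412115), np.float64(0.0007133988053407657)]
```

Call:
send_rows([
  [[-0.0015, 0.018, -0.018], [0, 0, 0], 75],
  [[-0.0015, 0.018, -0.018], [0, 0, 0], 75],
  [[-0.0016, 0.018, -0.018], [0, 0, 0], 75],
  [[0, 0, 0], [0, 0, 0], 75],
  [[0, 0, 0], [0, 0, 0], 75],
])

```text
time: 15.95
tool_pos: [0.5962, -0.0577, 0.1257]
tool_rot: [3.14, -0.499, 1.705]
contact_force: [0.4, 0.8, 0.1]
opening: 0.0646
```

```bash
python3 -c "
import door;door.both('20',(320,120,110,85),(270,90,100,80),7)"
```

```text
16.05 [ 0.59680711 -0.05894733  0.12611249] [-0.02818668  0.03634599  0.12611249] [ 3.138 -0.498  1.704] [-0.2 -1.1 -0.3] 0.06490916745919861
[[370.60898898 172.8638558 ]] [[311.02208562 148.92888347]]
```

View pics/s20.png

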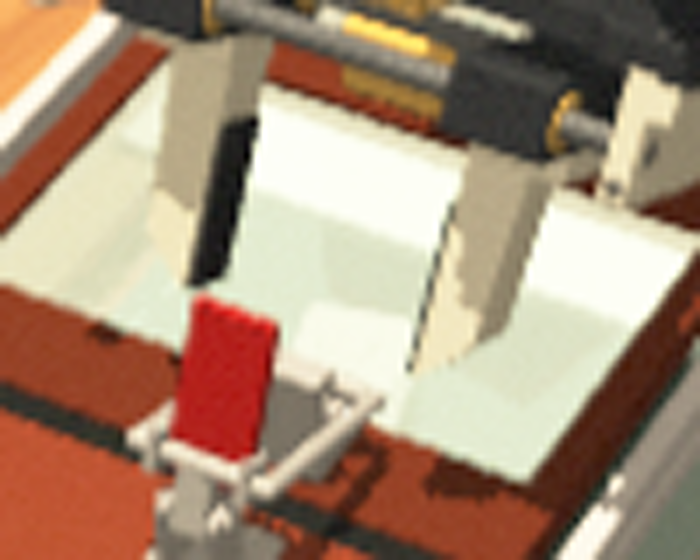

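View pics/t20.png

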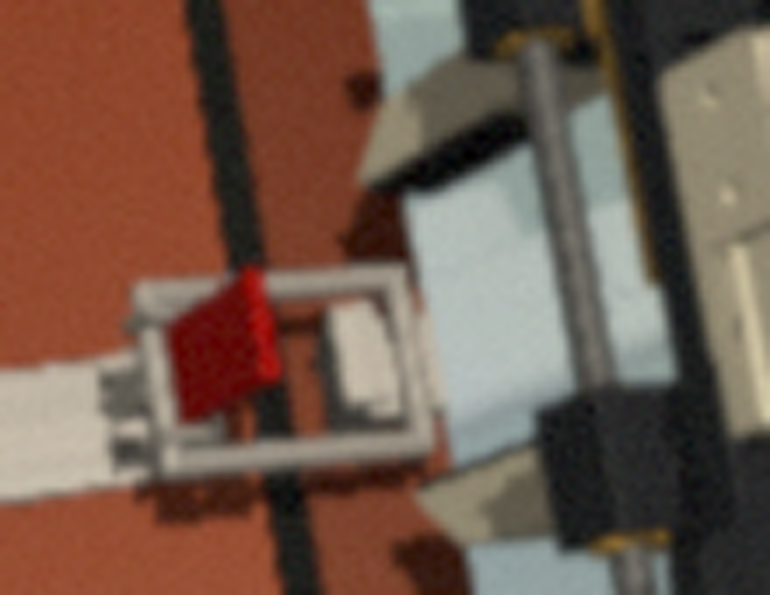

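```bash
python3 - <<'E'
from cab import *
T3=lambda u,v:(320+(u+.5)/7-.5,120+(v+.5)/7-.5)
S=lambda u,v:(270+(u+.5)/7-.5,90+(v+.5)/7-.5)
P=[]
for n,a,b in [("tip+",(365,185),(195,283)),("tip-",(425,495),(412,372)),("bar-x",(432,450),(378,402)),("bar+x",(408,270),(285,362)),("pin-x",(165,475),(255,490)),("pin+x",(138,290),(138,437))]:
    X,e=tri(t,T3(*a),s,S(*b));P.append(C(X));print(n,np.round(C(X),4),e[0])
print((P[0]+P[1])/2,(P[2]+P[3])/2,(P[4]+P[5])/2)
E
```

```text
tip+ [0.0047 0.032  0.1566] 0.0017006807966426251
tip- [-0.0626  0.0309  0.1533] 0.00021004292586204295
bar-x [-0.0485  0.0234  0.1295] 0.00038141723706805865
bar+x [-0.0108  0.0189  0.1249] 0.005148027058561116
pin-x [-0.0484  0.0858  0.1513] 0.0014566092222312427
pin+x [-0.0094  0.0842  0.1509] 0.0013290313026824718
[-0.02896987  0.0314378   0.15493877] [-0.02964989  0.02116613  0.12720283] [-0.02889207  0.08500105  0.15108742]
```

Call:
send_rows([
  [[-0.0006, 0.0046, -0.011], [0, 0, 0], 75],
  [[-0.0006, 0.0046, -0.011], [0, 0, 0], 75],
  [[0, 0, 0], [0, 0, 0], 75],
])

```text
time: 16.35
tool_pos: [0.5935, -0.0483, 0.1008]
tool_rot: [-3.139, -0.502, 1.701]
contact_force: [0.8, 0.9, -0.4]
opening: 0.0647
```

Call:
send_rows([
  [[-0.0006, 0.0046, -0.011], [0, 0, 0], 75],
  [[0, 0, 0], [0, 0, 0], 75],
])

```text
time: 16.55
tool_pos: [0.5951, -0.0457, 0.094]
tool_rot: [3.137, -0.498, 1.705]
contact_force: [-2.9, -5.3, 15.4]
opening: 0.0649
```

```bash
python3 -c "
import door;door.both('21',(320,120,110,85),(270,90,100,80),7)"
```

```text
16.65 [ 0.59508406 -0.04576658  0.09410105] [-0.02817323  0.04963888  0.09410105] [ 3.137 -0.498  1.704] [-3.1 -6.  15.4] 0.06494182357771644
[[360.38578096 178.50675645]] [[307.93559115 165.17785887]]
```

View pics/s21.png

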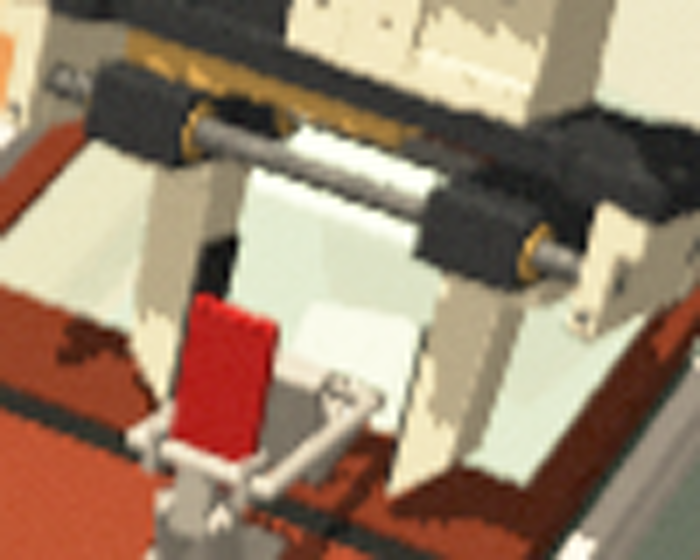

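View pics/t21.png

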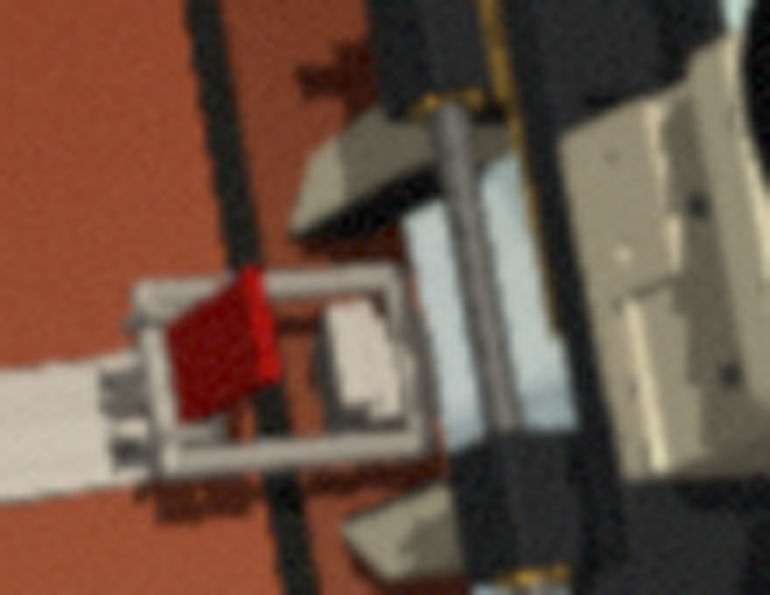

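Call:
send_rows([
  [[0, 0, 0.007], [0, 0, 0], 75],
  [[0, 0, 0], [0, 0, 0], 75],
])

```text
time: 16.85
tool_pos: [0.5946, -0.0446, 0.0993]
tool_rot: [3.139, -0.5, 1.704]
contact_force: [0.5, 0.5, -0.2]
opening: 0.065
```

Call:
send_rows([
  [[0, 0, 0], [0, 0, 0], 110],
  [[0, 0, 0], [0, 0, 0], 140],
  [[0, 0, 0], [0, 0, 0], 140],
  [[0, 0, 0], [0, 0, 0], 160],
  [[0, 0, 0], [0, 0, 0], 160],
], newtons=15)

```text
time: 17.35
tool_pos: [0.5936, -0.0444, 0.0983]
tool_rot: [-3.141, -0.501, 1.702]
contact_force: [-2.0, 0.2, -1.5]
opening: 0.0434
```

```bash
python3 -c "
import door;door.both('22',(320,120,110,85),(270,90,100,80),7)"
```

```text
17.45 [ 0.59364038 -0.04448057  0.09843891] [-0.02943655  0.05110246  0.09843891] [-3.141 -0.501  1.703] [-3.7 -0.7 -0.5] 0.04319828630399872
[[359.89155247 178.79719578]] [[308.0673067  164.31634708]]
```

View pics/s22.png

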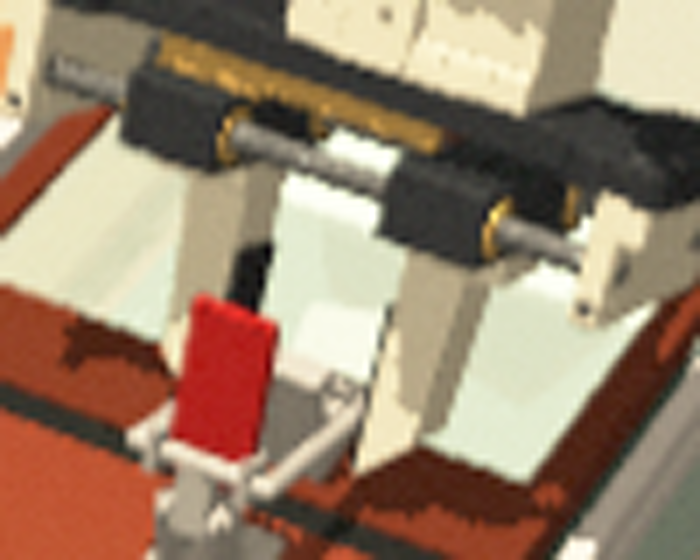

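View pics/t22.png

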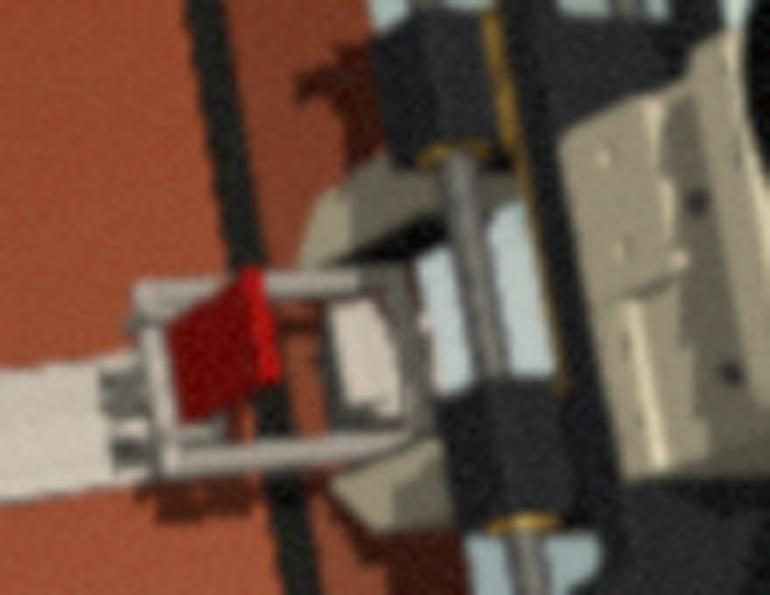

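Call:
send_rows([
  [[0, 0, 0.0015], [0, 0, 0], 160],
  [[-0.0003, 0.002, 0.0005], [0, 0, 0], 160],
  [[-0.0003, 0.002, 0], [0, 0, 0], 160],
  [[-0.0003, 0.002, 0], [0, 0, 0], 160],
  [[0, 0, 0], [0, 0, 0], 160],
])

```text
time: 17.95
tool_pos: [0.5931, -0.0399, 0.1004]
tool_rot: [3.141, -0.498, 1.702]
contact_force: [-2.8, -6.4, -2.7]
opening: 0.043
```

Call:
send_rows([
  [[-0.0003, 0.002, 0], [0, 0, 0], 160],
  [[-0.0002, 0.0015, 0], [0, 0, 0], 160],
  [[0, 0, 0], [0, 0, 0], 160],
])

```text
time: 18.25
tool_pos: [0.5927, -0.0367, 0.1003]
tool_rot: [3.141, -0.497, 1.702]
contact_force: [-2.6, -6.0, -3.0]
opening: 0.043
```

```bash
python3 -c "
import door;door.both('23',(320,120,110,85),(270,90,100,80),7)"
```

```text
18.35 [ 0.59267931 -0.03669304  0.10028629] [-0.02937214  0.0589488   0.10028629] [ 3.141 -0.497  1.702] [-3.2 -7.5 -2.4] 0.04293884601916613
[[355.29876115 179.20599245]] [[305.95272295 166.24123466]]
```

View pics/s23.png

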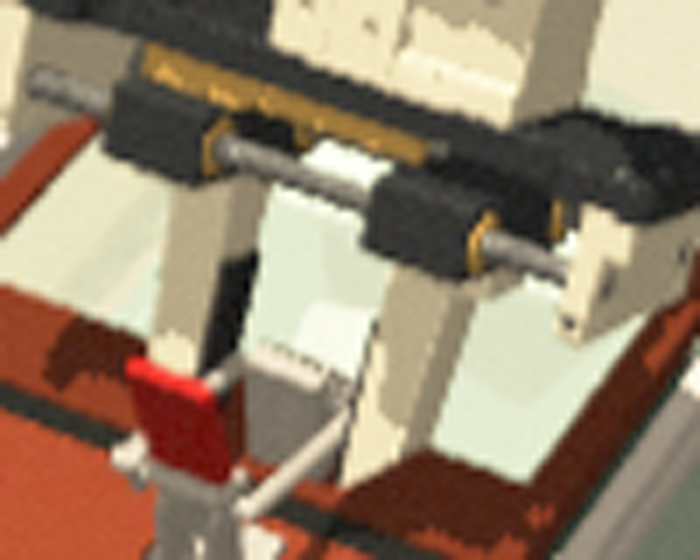

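View pics/t23.png

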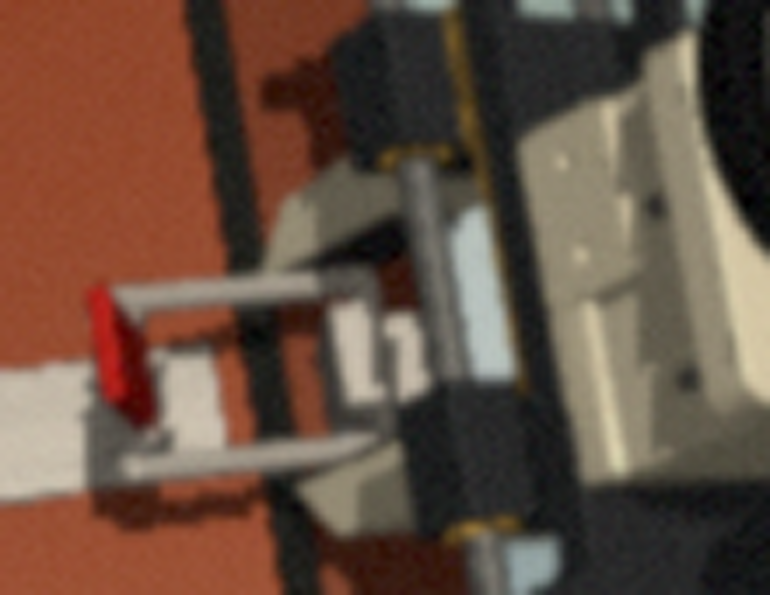

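Call:
send_rows([
  [[-0.0003, 0.002, 0], [0, 0, 0], 160],
  [[-0.0002, 0.0015, 0], [0, 0, 0], 160],
  [[0, 0, 0], [0, 0, 0], 160],
])

```text
time: 18.65
tool_pos: [0.5923, -0.0342, 0.1001]
tool_rot: [3.141, -0.495, 1.702]
contact_force: [-2.5, -9.5, -3.3]
opening: 0.0434
```

Call:
send_rows([
  [[-0.0002, 0.0015, 0], [0, 0, 0], 160],
  [[0, 0, 0], [0, 0, 0], 160],
])

```text
time: 18.85
tool_pos: [0.5923, -0.0338, 0.1001]
tool_rot: [3.14, -0.494, 1.702]
contact_force: [-3.2, -14.4, -3.3]
opening: 0.0431
```

Call:
send_rows([
  [[-0.0002, 0.0015, 0], [0, 0, 0], 160],
  [[0, 0, 0], [0, 0, 0], 160],
])

```text
time: 19.05
tool_pos: [0.5923, -0.033, 0.1001]
tool_rot: [3.14, -0.493, 1.702]
contact_force: [-3.9, -15.8, -1.9]
opening: 0.0435
```

```bash
python3 -c "
import door;door.both('24',(320,120,110,85),(270,90,100,80),7)"
```

```text
19.15 [ 0.59228049 -0.03304341  0.10009346] [-0.0292908   0.06261926  0.10009346] [ 3.14  -0.493  1.702] [ -3.  -16.5  -2.1] 0.04287281618960394
[[353.08542621 179.50739821]] [[304.94820252 167.52580032]]
```

View pics/s24.png

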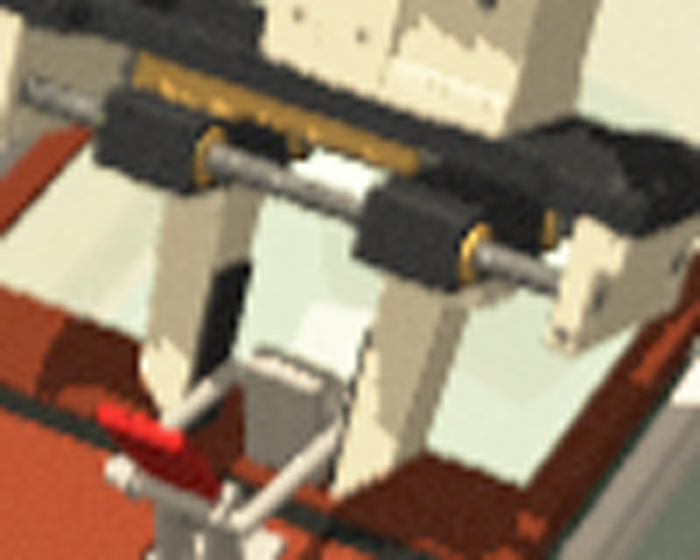

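View pics/t24.png

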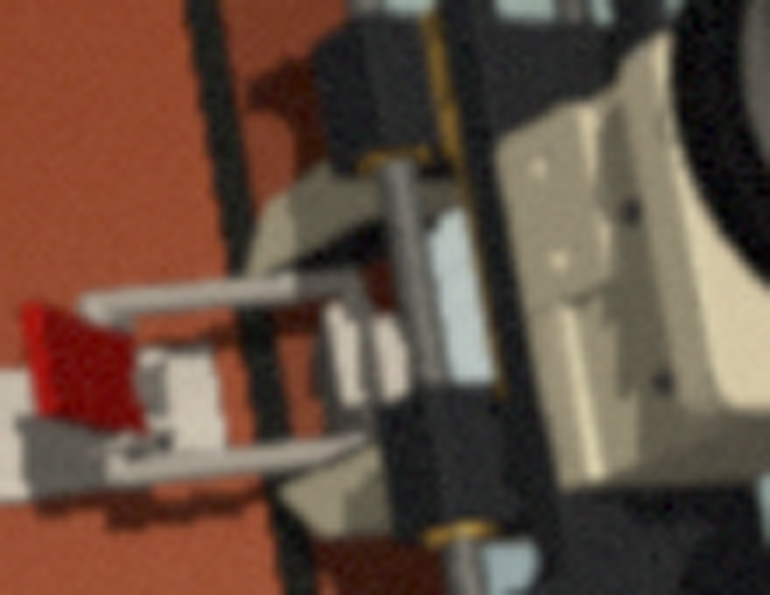

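```bash
python3 - <<'E'
from h import *
for n,c,nm in(("side",(300,130,30,25),"s25"),("top",(325,145,75,50),"t25")):
    L=[imaging.read_camera(n)["pixels"].astype(float) for _ in range(4)]
    im=np.clip(np.mean(L,0)*1.3,0,255).astype(np.uint8)
    x,y,w,h=(290,125,50,45) if n=="side" else (330,150,60,45)
    cv2.imwrite(f"pics/{nm}.png",cv2.resize(im[y:y+h,x:x+w,::-1],None,fx=13,fy=13,interpolation=cv2.INTER_CUBIC))
E
```

```text
(no output)
```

View pics/s25.png

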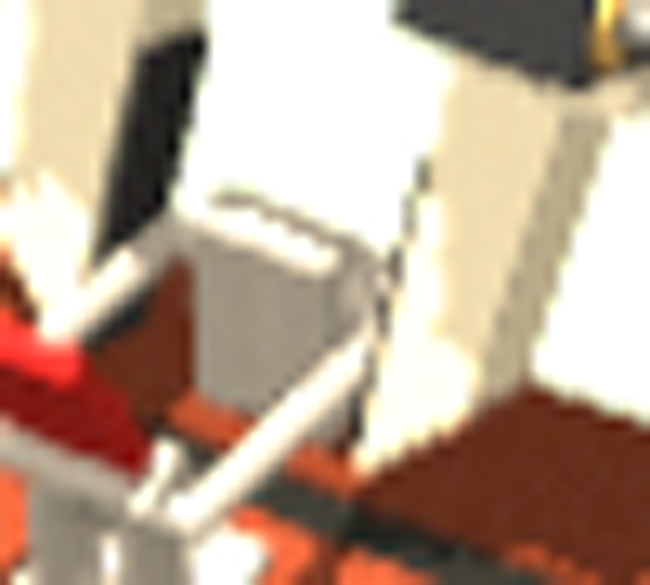

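View pics/t25.png

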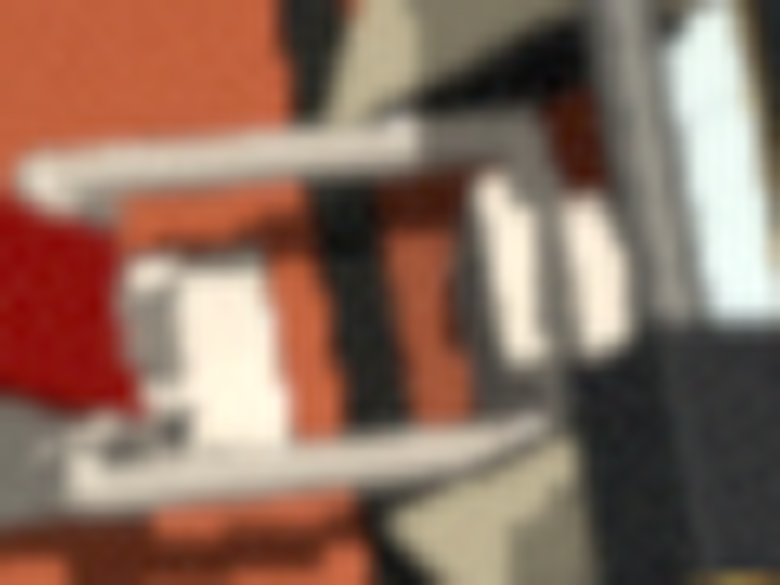

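Call:
send_rows([
  [[0, 0, 0], [0, 0, 0], 110],
  [[0, 0, 0], [0, 0, 0], 80],
  [[0, 0, 0], [0, 0, 0], 75],
  [[0.001, -0.008, 0.015], [0, 0, 0], 75],
  [[0.002, -0.015, 0.028], [0, 0, 0], 75],
  [[0.002, -0.02, 0.035], [0, 0, 0], 75],
  [[0.003, -0.025, 0.03], [0, 0, 0], 255],
  [[0.003, -0.02, 0], [0, 0, 0], 255],
])

```text
time: 20.35
tool_pos: [0.6048, -0.1177, 0.2138]
tool_rot: [3.132, -0.495, 1.708]
contact_force: [-0.6, -0.1, 0.0]
opening: 0.0529
```

```bash
python3 -c "
import door;door.both('26',(320,120,110,85),(270,90,100,80),7)"
```

```text
20.45 [ 0.60360254 -0.11865039  0.2093879 ] [-0.02924823 -0.02373317  0.2093879 ] [ 3.138 -0.498  1.702] [ 0.3  0.1 -1. ] 0.04556798502482403
[[420.99514966 153.204053  ]] [[326.8944271   95.99957735]]
```

View pics/s26.png

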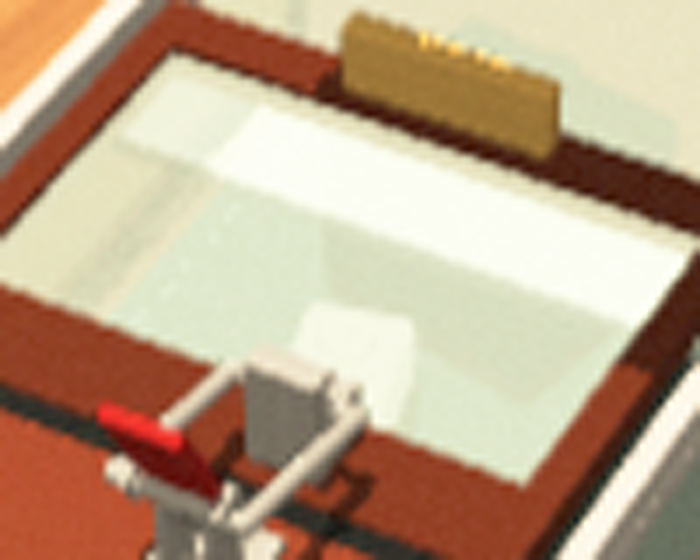

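View pics/t26.png

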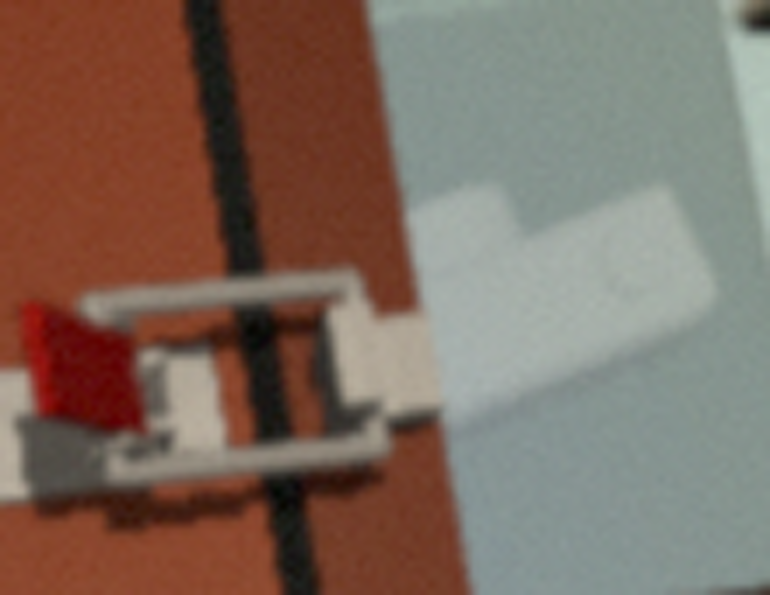

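```bash
python3 - <<'E'
from cab import *
T3=lambda u,v:(320+(u+.5)/7-.5,120+(v+.5)/7-.5)
S=lambda u,v:(270+(u+.5)/7-.5,90+(v+.5)/7-.5)
for n,a,b in [("tip+x",(28,305),(100,408)),("tip-x",(40,425),(182,440)),("pin-x",(115,475),(235,525)),("pin+x",(88,305),(118,468)),("barc-x",(385,448),(365,415)),]:
    X,e=tri(t,T3(*a),s,S(*b));print(n,np.round(C(X),4),e[0])
a=np.linspace(0,2.3,5)
E
```

```text
tip+x [-0.0178  0.1104  0.1873] 0.00044751823819278705
tip-x [-0.043   0.1121  0.1895] 0.0001361321697718539
pin-x [-0.047   0.0959  0.1471] 0.0003908007745604801
pin+x [-0.0106  0.0955  0.1501] 0.0010318384855774446
barc-x [-0.0487  0.034   0.1341] 0.0010827264460913477
```

Call:
send_rows([
  [[0, 0, 0.005], [-0.124, -0.0163, 0], 255],
  [[-0.003, 0.025, 0.005], [-0.124, -0.0163, 0], 255],
  [[-0.003, 0.025, 0], [-0.124, -0.0163, 0], 255],
  [[-0.003, 0.025, 0], [-0.124, -0.0163, 0], 255],
  [[-0.0037, 0.026, 0], [0, 0, 0], 255],
  [[0, 0, 0], [0, 0, 0], 255],
  [[0, 0, -0.03], [0, 0, 0], 255],
  [[0, 0, -0.025], [0, 0, 0], 255],
  [[0, 0, 0], [0, 0, 0], 255],
  [[0, 0, 0], [0, 0, 0], 255],
])

```text
time: 21.45
tool_pos: [0.59, -0.0157, 0.1637]
tool_rot: [-3.141, -0.001, 1.702]
contact_force: [1.0, -1.0, 0.5]
opening: 0.0004
```

```bash
python3 -c "
import door;door.both('27',(320,120,110,85),(250,90,110,85),7)"
```

```text
21.55 [ 0.59096577 -0.01585114  0.16509659] [-0.0283485   0.07983595  0.16509659] [3.139 0.    1.702] [-0.2  0.2 -0.4] 0.0005488875346511973
[[345.00632441 171.08908974]] [[298.50970767 148.23511143]]
```

View pics/s27.png

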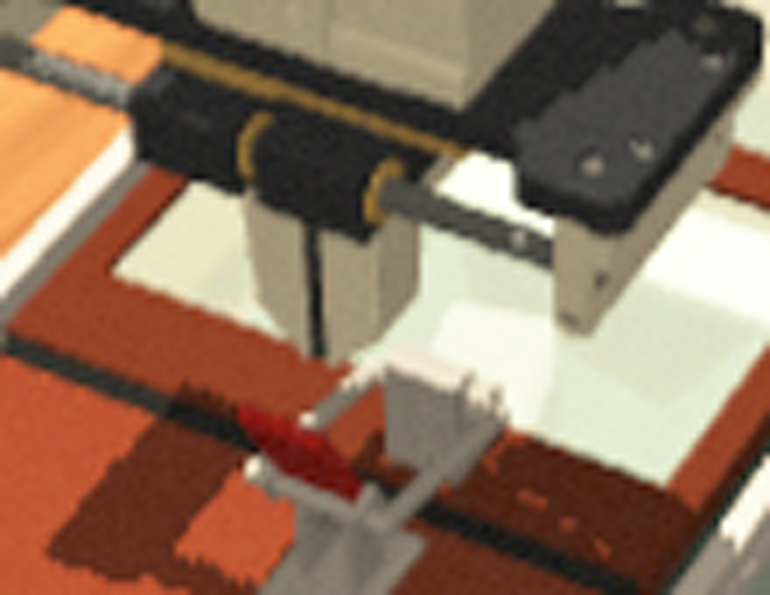

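Call:
send_rows([
  [[0, 0, -0.008], [0, 0, 0], 255],
  [[-0.0007, 0.005, 0], [0, 0, 0], 255],
  [[-0.0007, 0.005, 0], [0, 0, 0], 255],
  [[0, 0, 0], [0, 0, 0], 255],
])

```text
time: 21.95
tool_pos: [0.5887, -0.0046, 0.156]
tool_rot: [3.141, -0.0, 1.704]
contact_force: [-0.7, -0.4, 1.1]
opening: 0.0004
```

Call:
send_rows([
  [[-0.0005, 0.004, 0], [0, 0, 0], 255],
  [[-0.0005, 0.004, -0.001], [0, 0, 0], 255],
  [[0, 0, 0], [0, 0, 0], 255],
])

```text
time: 22.25
tool_pos: [0.5879, 0.0024, 0.1548]
tool_rot: [3.141, 0.001, 1.703]
contact_force: [0.8, -2.5, 0.6]
opening: 0.0006
```

```bash
python3 -c "
import door;door.both('28',(320,120,110,85),(250,90,110,85),7)"
```

```text
22.35 [0.58786569 0.0024037  0.15480412] [-0.02903747  0.09833933  0.15480412] [3.141 0.    1.703] [ 0.5 -2.6 -1. ] 0.0005074057050364496
[[332.60145071 174.92362551]] [[293.75458138 158.97377737]]
```

View pics/s28.png

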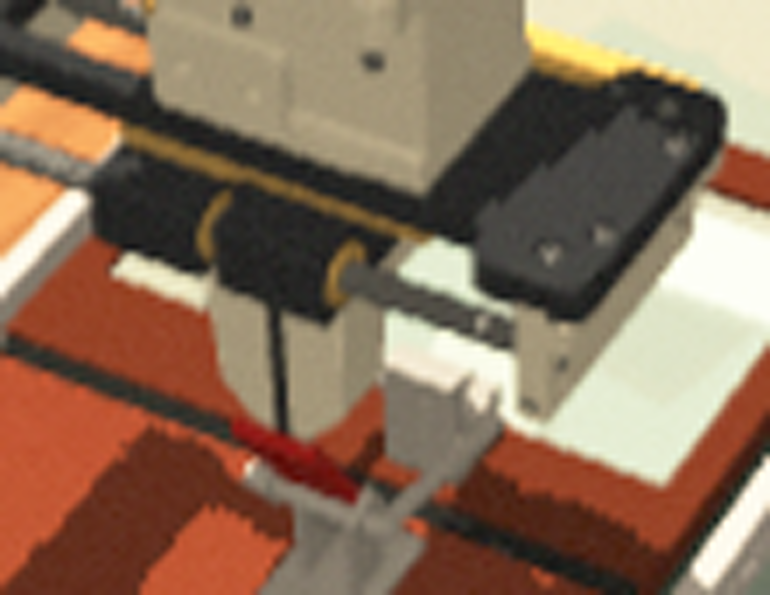

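Call:
send_rows([
  [[-0.0003, 0.0026, -0.0018], [0, 0, 0], 255],
  [[-0.0003, 0.0026, -0.0018], [0, 0, 0], 255],
  [[-0.0003, 0.0026, -0.0018], [0, 0, 0], 255],
  [[-0.0003, 0.0026, -0.0018], [0, 0, 0], 255],
  [[0, 0, 0], [0, 0, 0], 255],
])

```text
time: 22.85
tool_pos: [0.5865, 0.0133, 0.1473]
tool_rot: [-3.142, -0.0, 1.703]
contact_force: [0.1, -2.0, 3.3]
opening: 0.0007
```

Call:
send_rows([
  [[-0.0003, 0.002, -0.0023], [0, 0, 0], 255],
  [[-0.0003, 0.002, -0.0023], [0, 0, 0], 255],
  [[-0.0003, 0.002, -0.0023], [0, 0, 0], 255],
  [[0, 0, 0], [0, 0, 0], 255],
])

```text
time: 23.25
tool_pos: [0.5856, 0.0196, 0.1404]
tool_rot: [3.142, -0.001, 1.703]
contact_force: [0.3, -1.7, 3.1]
opening: 0.0007
```

```bash
python3 -c "
import door;door.both('29',(320,120,110,85),(250,90,110,85),7)"
```

```text
23.35 [0.58554633 0.0194223  0.14042278] [-0.0291139   0.11551508  0.14042278] [-3.141e+00 -1.000e-03  1.703e+00] [0.5 0.9 2.5] 0.0006154091936056912
[[321.38769554 178.70791368]] [[289.19261602 170.76212164]]
```

View pics/s29.png

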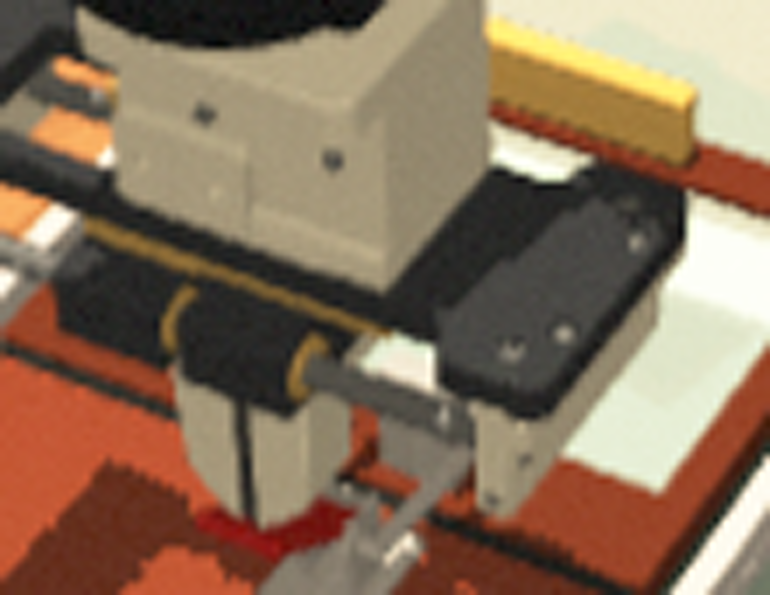

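Call:
send_rows([
  [[-0.0002, 0.0013, -0.0025], [0, 0, 0], 255],
  [[-0.0002, 0.0013, -0.0025], [0, 0, 0], 255],
  [[-0.0002, 0.0013, -0.0025], [0, 0, 0], 255],
  [[0, 0, 0], [0, 0, 0], 255],
])

```text
time: 23.75
tool_pos: [0.585, 0.0235, 0.133]
tool_rot: [3.141, -0.001, 1.703]
contact_force: [-0.1, 1.3, 2.5]
opening: 0.0004
```

Call:
send_rows([
  [[-0.0001, 0.0008, -0.002], [0, 0, 0], 255],
  [[-0.0001, 0.0006, -0.002], [0, 0, 0], 255],
  [[0, 0, 0], [0, 0, 0], 255],
])

```text
time: 24.05
tool_pos: [0.5848, 0.0244, 0.1288]
tool_rot: [-3.141, -0.0, 1.703]
contact_force: [0.7, 0.4, 2.2]
opening: 0.0005
```

Call:
send_rows([
  [[0, 0.0004, -0.0015], [0, 0, 0], 255],
  [[0, 0, 0], [0, 0, 0], 255],
])

```text
time: 24.25
tool_pos: [0.5847, 0.0246, 0.1274]
tool_rot: [-3.141, -0.0, 1.703]
contact_force: [0.1, 1.6, 2.2]
opening: 0.0006
```

Call:
send_rows([
  [[0, 0.0003, -0.0015], [0, 0, 0], 255],
  [[0, 0, -0.0015], [0, 0, 0], 255],
  [[0, 0, 0], [0, 0, 0], 255],
])

```text
time: 24.55
tool_pos: [0.5847, 0.0248, 0.1243]
tool_rot: [-3.141, 0.0, 1.703]
contact_force: [-0.1, 0.8, 1.4]
opening: 0.0007
```

Call:
send_rows([
  [[0, 0, -0.0015], [0, 0, 0], 255],
  [[0, 0, 0], [0, 0, 0], 255],
])

```text
time: 24.75
tool_pos: [0.5848, 0.0248, 0.1228]
tool_rot: [-3.141, -0.0, 1.703]
contact_force: [0.4, 0.9, 1.4]
opening: 0.0002
```

Call:
send_rows([
  [[0, 0, -0.0015], [0, 0, 0], 255],
  [[0, 0, 0], [0, 0, 0], 255],
])

```text
time: 24.95
tool_pos: [0.5848, 0.0248, 0.1214]
tool_rot: [-3.141, 0.0, 1.703]
contact_force: [-0.4, 1.0, 1.7]
opening: 0.0004
```

Call:
send_rows([
  [[0, 0, -0.001], [0, 0, 0], 255],
  [[0, 0, 0], [0, 0, 0], 255],
])

```text
time: 25.15
tool_pos: [0.5848, 0.0248, 0.1205]
tool_rot: [-3.141, 0.0, 1.703]
contact_force: [-0.3, 0.3, 0.4]
opening: 0.0007
```

```bash
python3 -c "
import door;door.both('30',(320,120,110,85),(250,100,110,85),7)"
```

```text
25.25 [0.58477282 0.02479    0.12051893] [-0.02917961  0.12093783  0.12051893] [-3.141  0.     1.703] [0.1 0.6 0.6] 0.0005125584270769184
[[318.03754384 181.97383281]] [[288.26219699 180.29111124]]
```

View pics/s30.png

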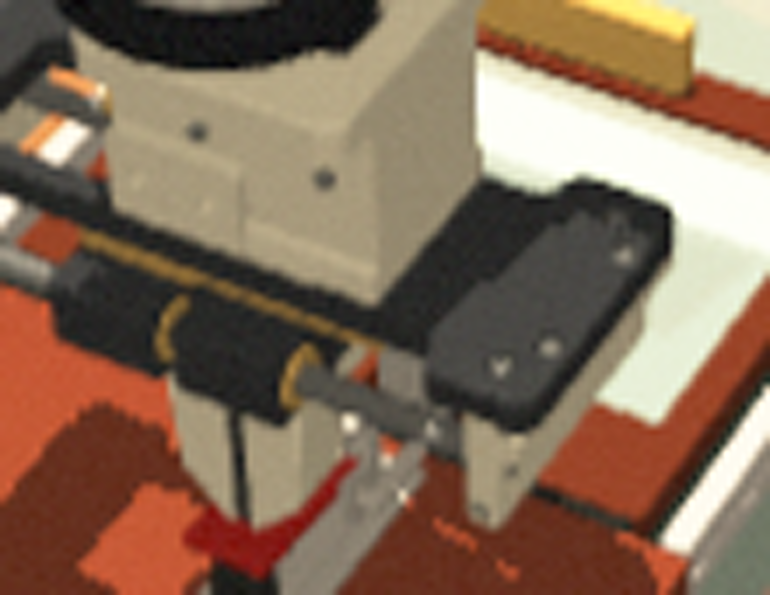

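Call:
send_rows([
  [[0, 0, -0.001], [0, 0, 0], 255],
  [[0, 0, 0], [0, 0, 0], 255],
])

```text
time: 25.45
tool_pos: [0.5848, 0.0249, 0.1195]
tool_rot: [-3.142, -0.0, 1.703]
contact_force: [0.2, -0.0, 0.4]
opening: 0.0004
```

Call:
send_rows([
  [[0, 0, -0.001], [0, 0, 0], 255],
  [[0, 0, 0], [0, 0, 0], 255],
])

```text
time: 25.65
tool_pos: [0.5848, 0.0249, 0.1185]
tool_rot: [-3.142, 0.0, 1.703]
contact_force: [0.5, 0.5, 0.8]
opening: 0.0004
```

Call:
send_rows([
  [[0, 0, -0.001], [0, 0, 0], 255],
  [[0, 0, 0], [0, 0, 0], 255],
])

```text
time: 25.85
tool_pos: [0.5848, 0.0248, 0.1175]
tool_rot: [-3.142, 0.0, 1.703]
contact_force: [0.5, 0.6, 0.9]
opening: 0.0003
```

Call:
send_rows([
  [[0, 0, 0.03], [0, 0, 0], 255],
  [[0, 0.03, 0.05], [0, 0, 0], 255],
  [[0, 0.05, 0.03], [0, 0, 0], 255],
  [[0, 0.05, 0], [0, 0, 0], 255],
  [[0, 0, 0], [0, 0, 0], 255],
])

```text
time: 26.35
tool_pos: [0.5845, 0.149, 0.2171]
tool_rot: [3.139, -0.002, 1.708]
contact_force: [0.8, -0.5, 0.0]
opening: 0.0005
```

```bash
python3 -c "
import door;door.both('31',(300,120,110,85),(250,90,110,85),7)"
```

```text
26.45 [0.58441208 0.14436482 0.21584165] [-0.01391773  0.23953522  0.21584165] [-3.141e+00  1.000e-03  1.705e+00] [0.  0.  0.1] 0.00017743940897039964
[[229.70378253 169.02460595]] [[235.7577464  185.38547403]]
```

View pics/s31.png

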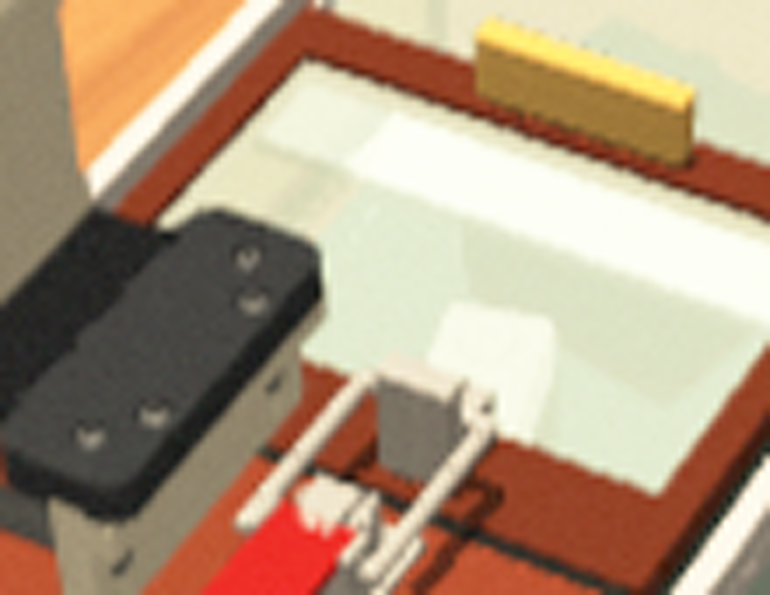

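View pics/t31.png

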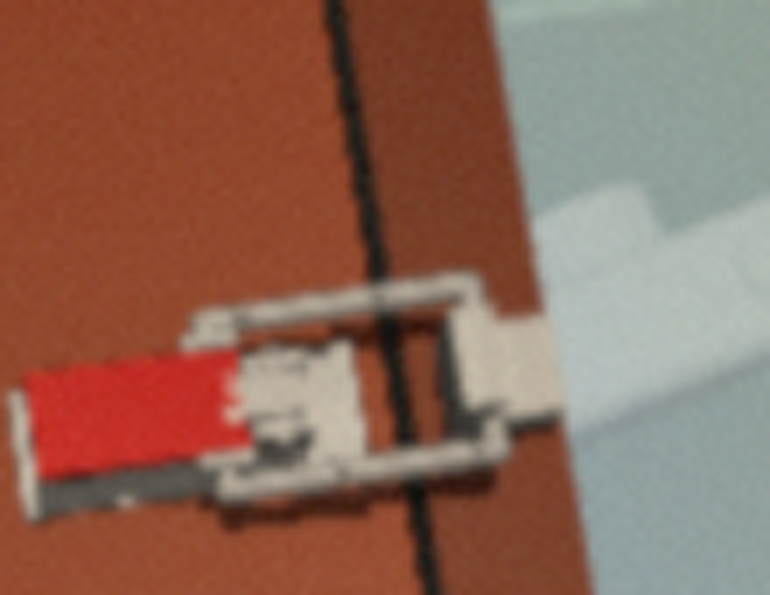

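Call:
send_rows([
  [[0, -0.05, 0], [0, 0, 0], 255],
  [[0, -0.05, 0], [0, 0, 0], 255],
  [[0, -0.02, -0.02], [0, 0, 0], 255],
  [[0, 0, -0.04], [0, 0, 0], 255],
  [[0, 0, -0.028], [0, 0, 0], 255],
  [[0, 0, 0], [0, 0, 0], 255],
  [[0, 0, 0], [0, 0, 0], 255],
])

```text
time: 27.15
tool_pos: [0.5849, 0.0224, 0.1285]
tool_rot: [-3.141, 0.0, 1.702]
contact_force: [0.6, 0.2, 0.2]
opening: 0.0005
```

```bash
python3 -c "
from cab import *
o=robot.observe();print(o['time'],o['tool_pos'],C(o['tool_pos']),o['contact_force'])"
```

```text
27.15 [0.58485329 0.02239327 0.12847003] [-0.0294129   0.11855113  0.12847003] [0.61674476 0.23128963 0.21957562]
```

Call:
send_rows([
  [[0, 0.002, -0.004], [0, 0, 0], 255],
  [[0, 0, -0.004], [0, 0, 0], 255],
  [[0, 0, -0.002], [0, 0, 0], 255],
  [[0, 0, 0], [0, 0, 0], 255],
])

```text
time: 27.55
tool_pos: [0.5848, 0.0256, 0.1184]
tool_rot: [3.141, 0.0, 1.703]
contact_force: [-0.4, 0.3, 0.5]
opening: 0.0004
```

Call:
send_rows([
  [[0, 0, -0.001], [0, 0, 0], 255],
  [[0, 0, 0], [0, 0, 0], 255],
])

```text
time: 27.75
tool_pos: [0.585, 0.0255, 0.1174]
tool_rot: [3.141, 0.0, 1.703]
contact_force: [0.1, -0.3, 0.5]
opening: 0.0007
```

Call:
send_rows([
  [[0, 0, -0.001], [0, 0, 0], 255],
  [[0, 0, 0], [0, 0, 0], 255],
])

```text
time: 27.95
tool_pos: [0.5848, 0.0255, 0.1162]
tool_rot: [3.142, 0.0, 1.703]
contact_force: [-0.1, -0.2, 0.1]
opening: 0.0002
```

Call:
send_rows([
  [[0, 0, -0.001], [0, 0, 0], 255],
  [[0, 0, 0], [0, 0, 0], 255],
])

```text
time: 28.15
tool_pos: [0.5849, 0.0255, 0.1154]
tool_rot: [3.141, 0.0, 1.703]
contact_force: [-1.1, 1.1, 2.8]
opening: 0.0006
```

Call:
send_rows([
  [[0, 0, -0.001], [0, 0, 0], 255],
  [[0, 0, 0], [0, 0, 0], 255],
])

```text
time: 28.35
tool_pos: [0.585, 0.0255, 0.1154]
tool_rot: [3.141, 0.0, 1.703]
contact_force: [-2.5, 0.0, 9.2]
opening: 0.0005
```

Call:
send_rows([
  [[0, 0, -0.0006], [0, 0, 0], 255],
  [[0, 0, 0], [0, 0, 0], 255],
])

```text
time: 28.55
tool_pos: [0.5851, 0.0255, 0.1153]
tool_rot: [3.14, 0.0, 1.703]
contact_force: [-3.2, 0.5, 11.5]
opening: 0.0007
```

Firm stop felt at 11.5 N with no further give. I'm backing off to check it visually.

Call:
send_rows([
  [[0, 0, 0.03], [0, 0, 0], 255],
  [[0, 0.01, 0.05], [0, 0, 0], 255],
  [[0, 0.05, 0.04], [0, 0, 0], 255],
  [[-0.03, 0.05, 0], [0, 0, 0], 255],
  [[-0.04, 0.05, 0], [0, 0, 0], 255],
  [[-0.04, 0.04, 0], [0, 0, 0], 255],
  [[0, 0, 0], [0, 0, 0], 255],
  [[0, 0, 0], [0, 0, 0], 255],
])

```text
time: 29.35
tool_pos: [0.4921, 0.1923, 0.2242]
tool_rot: [3.141, 0.0, 1.705]
contact_force: [-0.1, -0.2, -0.0]
opening: 0.0006
```

```bash
python3 -c "
import door;door.both('32',(300,120,110,85),(250,90,110,85),7);door.run('t33')
from cab import *
a=cam('top')
m=cv2.inRange(cv2.cvtColor(a['pixels'],cv2.COLOR_RGB2HSV),(105,120,60),(125,255,255));n,l,st,c=cv2.connectedComponentsWithStats(m)
print([(st[i].tolist(),c[i]) for i in range(1,n) if st[i,4]>60])"
```

```text
29.45 [0.49324551 0.19099213 0.22387523] [-0.09821244  0.29767171  0.22387523] [3.141 0.    1.702] [0.9 0.4 1. ] 0.0003979134104688641
[[191.49087606 236.07337249]] [[260.30200701 230.62402888]]
29.5 [0.49339783 0.19069009 0.22374422] [-0.09810088  0.29735237  0.22374422] [ 0.58845872  0.0788022  -0.14998746]
pull px 455.671875 141.625 320 [-0.00127383 -0.10204243  0.139     ]
[([556, 27, 27, 24, 414], array([568.54347826,  38.43719807])), ([262, 119, 27, 26, 554], array([275.03610108, 131.24729242]))]
```

View pics/s32.png

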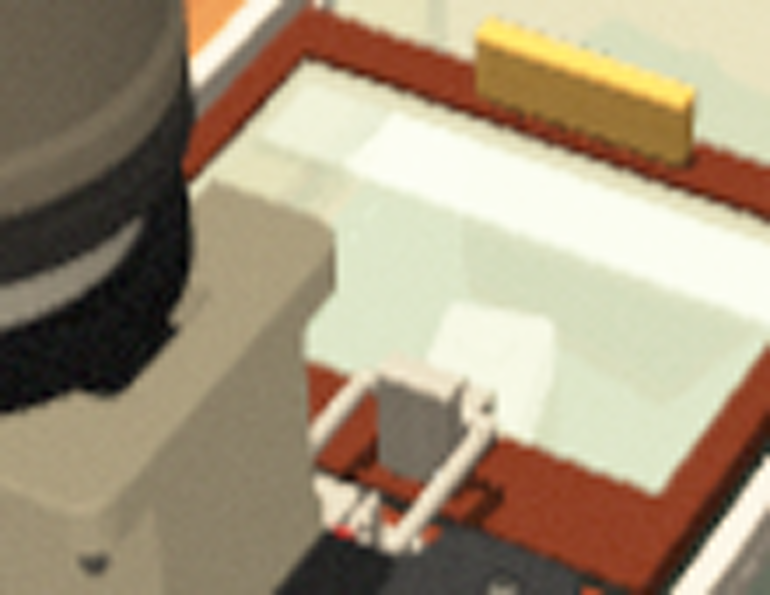

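View pics/t32.png

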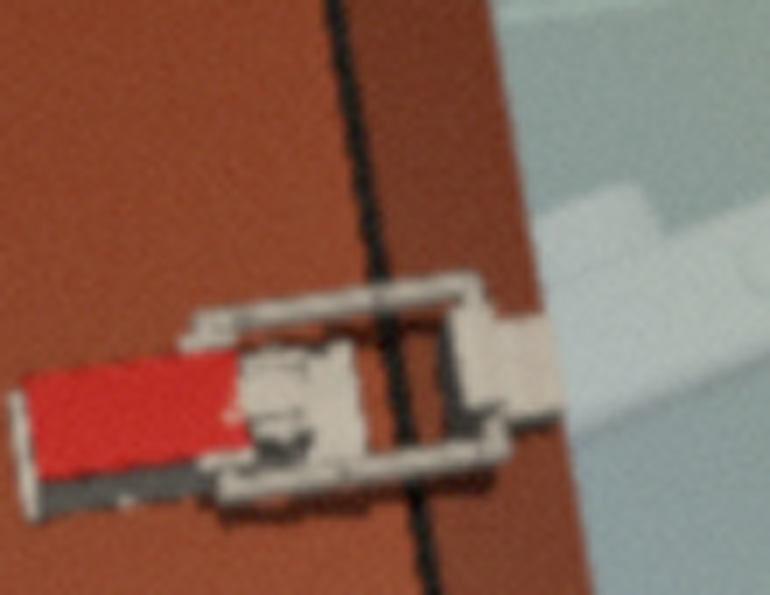

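```bash
python3 -c "
from cell import robot
print(robot.hand_in())"
```

```text
the job is handed in; nothing more can be done
None
```

I shut the glass door, hooked the wire loop under the keeper's lip, pressed the red lever flat onto its stop, and handed the job in. No verdict was reported.

**What I did**
- **Door:** I pushed it against its pull until it met the seal, at about 7 N.
- **Loop:** I pushed the bar down onto the keeper's ledge, where I felt it seat at the expected height. Then I gripped the side wires with the tool tilted and drew the bar under the lip to the wall, at about 16 N.
- **Lever:** I pressed it over past centre until the stop, at 11.5 N at the most.

**Last checks**
- **Door draw:** the pull sits about 3.5 mm further in than when the door first met the seal. The dark seal strip in the top view is also clearly narrower.
- **Lever:** it met a firm stop with almost no further movement, and looks flat in the top view. I did not measure its angle directly.
- **Loop:** the bar is hidden under the lip, with only its corners showing.
- **Robot:** it was clear of everything, with near-zero force.
- **Loose parts:** the blue filter is at the same pixels as at the start. I did not re-measure the extension tube or the angle finder; the arm never went near them.

**What disagreed**
- **Finger tips:** they lay about 28 mm behind the reported tool point. I found this with the cameras and by touching the deck, and corrected for it. The deck touch reached 26 N, more than I wanted.
- **Cameras:** the two views placed heights a few millimetres low.
- **Lever force:** pressing took only about 2 to 4 N, not the 4 to 9 N stated. I lifted off midway to check that the loop was still hooked, and it was.

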